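# Restock the middle-size tub drawer

## Robot

A 6-joint arm with a two-finger parallel gripper is mounted at the origin on the work surface. World frame = base frame: x ahead of the robot, y to its left, z up, the work surface at z = 0. Lengths are in m, angles in degrees, forces in N, time in s.
With the tool pointing down it reaches from about 0.325 to 1 m from the base axis. Payload 5.1 kg.
Tool frame: the origin (TCP) lies midway between the tips of the shut fingers; the grasp point (between the pads) lies 19 mm behind it; y points along the fingers, z is the direction in which the jaws open and shut, and the axes are right-handed (so a half turn about y gives the same grasp; the last joint's range is limited). The gripper opens to 85 mm and grips with 20 to 120 N. Pads are 22 mm wide; open, the fingers measure 114 mm over their backs; the gripper's body (76 mm by 85 mm) begins 54 mm behind the grasp point. The pads swing forward as they close: fully open they stand 13 mm farther back than shut.
Start: joints at [70.611, 7.093, 94.555, -0, 78.352, -4.733], TCP at [0.164, 0.629, 0.231] pointing down, gripper open.
Joint ranges: [-149.61, 149.61], [-58.7, 133.49], [1.44, 155.28], [-77.14, 257.14], [18.33, 153.61], [-166.67, 166.67]. Speed limits (degrees/s): [147.25, 147.25, 180, 180, 180, 180].

## Interface

Orientations are given as a 3x3 rotation matrix whose columns are the frame's x, y, z axes.
In Python, from rig import * gives the robot as it stands.
- The arm moves only by the tool arm_command, never from a script. Its argument "commands" is one flat list of numbers, 6 for each row, row after row: the shift along the world's x, y, z in units of 40 mm (1.0 is 40 mm), then the turn, a rotation vector about the world's x, y, z in rad. A call has 1 to 20 rows; each row is the pose to reach, as a shift and turn from the pose commanded when the call began; what a row does not reach only later rows make up. A row lasts 1/10 s, in which the tool goes at most 50 mm and 8.59 degrees, less where a joint would pass 70% of its speed; a pose out of reach is approached as far as the arm can. A call with a gripper value outside its range is refused whole. "gripper" is the finger opening in mm, from 0 to 85.4, set as the call begins (left out, the last holds). The fingers move at their own pace and stop on an object; "force" is the grip in N (left out, the last holds). Time passes only in rows, so rows that repeat a pose let the fingers close. It gives the time, the measured TCP pose, the force and the opening at its end, in the units of the state.
- sense(): the state, without advancing time (a new reading comes with each control period).
- read_camera(name): name is "scene" or "top" or "wrist"; returns the picture (480x640x3 uint8, blue, green, red); there is no depth.
- camera_params(name): a dict with "fx", "fy", "cx", "cy" (pixels), "R" (3x3) and "t" (3): a world point X has camera coordinates R X + t; the wrist camera has in their place "mount" (4x4, takes a point from camera to tool coordinates, whose origin is the TCP and whose axes are the tool frame's). Camera axes: x right, y down, z forward; pixel columns grow to the right and rows downward; lengths in m; the calibration is good to about 2 mm. A picture is of the moment at which its call begins: read the wrist's pose just before it. camera_params takes no time and is no camera call.
- close_job(): hands the job in, once; it reports no verdict.
The state is a dict: "clock": time; "qpos": joint angles; "qd": joint speeds; "joint_torque": joint torques, N m; "tool_pos": TCP position; "tcp_rot": TCP orientation; "wrist_force": force on the tool from outside, world axes, zero at the start; "ft_torque": the same for the moment, N m; "opening": finger opening in m.
Only numpy, scipy, OpenCV 4.12 (cv2) and the standard library are available. Lean on these libraries where they do the work, as an engineer would, in place of code of your own. Each camera call takes 0.05 s, during which the arm holds its last target.

## Task

The drawer of the steel counter unit is only for the middle-size tubs. Pull the drawer out, move any small or large stack that was left in it into the cardboard returns carton, put every middle-size stack from the counter into the drawer, and then push the drawer fully shut. The tubs are thin and dent easily, so grip them gently; leave the small and large stacks on the counter and the other things around where they are.

Things in the scene. Friction and masses are not known exactly. Their poses are not given: they have to be found in the camera images.
- mid1: a stack of nested white square plastic tubs, middle-size: 56 x 56 mm over the rims and 74 mm tall, the lowest 42 % of its height 8 mm narrower; standing on the counter at the start; may be absent. Origin at the centre of its underside, z up its axis, x and y square to its sides. Light (0.07 to 0.2 kg) and thin-walled: dents if each finger presses above about 40 N
- mid2: a stack of nested white square plastic tubs, middle-size: 56 x 56 mm over the rims and 74 mm tall, the lowest 42 % of its height 8 mm narrower; standing on the counter at the start; may be absent. Origin at the centre of its underside, z up its axis, x and y square to its sides. Light (0.07 to 0.2 kg) and thin-walled: dents if each finger presses above about 40 N
- mid3: a stack of nested white square plastic tubs, middle-size: 56 x 56 mm over the rims and 74 mm tall, the lowest 42 % of its height 8 mm narrower; standing on the counter at the start; may be absent. Origin at the centre of its underside, z up its axis, x and y square to its sides. Light (0.07 to 0.2 kg) and thin-walled: dents if each finger presses above about 40 N
- mid4: a stack of nested white square plastic tubs, middle-size: 56 x 56 mm over the rims and 74 mm tall, the lowest 42 % of its height 8 mm narrower; standing on the counter at the start; may be absent. Origin at the centre of its underside, z up its axis, x and y square to its sides. Light (0.07 to 0.2 kg) and thin-walled: dents if each finger presses above about 40 N
- small1: a stack of nested white square plastic tubs, small: 46 x 46 mm over the rims and 60 mm tall, the lowest 42 % of its height 8 mm narrower; standing on the counter, not wanted, stays there. Origin at the centre of its underside, z up its axis, x and y square to its sides. Light (0.07 to 0.2 kg) and thin-walled: dents if each finger presses above about 40 N
- small2: a stack of nested white square plastic tubs, small: 46 x 46 mm over the rims and 60 mm tall, the lowest 42 % of its height 8 mm narrower; standing on the counter, not wanted, stays there. Origin at the centre of its underside, z up its axis, x and y square to its sides. Light (0.07 to 0.2 kg) and thin-walled: dents if each finger presses above about 40 N
- large1: a stack of nested white square plastic tubs, large: 66 x 66 mm over the rims and 88 mm tall, the lowest 42 % of its height 8 mm narrower; standing on the counter, not wanted, stays there. Origin at the centre of its underside, z up its axis, x and y square to its sides. Light (0.07 to 0.2 kg) and thin-walled: dents if each finger presses above about 40 N
- stray_small1: a stack of nested white square plastic tubs, small: 46 x 46 mm over the rims and 60 mm tall, the lowest 42 % of its height 8 mm narrower; standing in the drawer by mistake at the start; may be absent (two or three strays are there). Origin at the centre of its underside, z up its axis, x and y square to its sides. Light (0.07 to 0.2 kg) and thin-walled: dents if each finger presses above about 40 N
- stray_small2: a stack of nested white square plastic tubs, small: 46 x 46 mm over the rims and 60 mm tall, the lowest 42 % of its height 8 mm narrower; standing in the drawer by mistake at the start; may be absent (two or three strays are there). Origin at the centre of its underside, z up its axis, x and y square to its sides. Light (0.07 to 0.2 kg) and thin-walled: dents if each finger presses above about 40 N
- stray_large: a stack of nested white square plastic tubs, large: 66 x 66 mm over the rims and 88 mm tall, the lowest 42 % of its height 8 mm narrower; standing in the drawer by mistake at the start; may be absent (two or three strays are there). Origin at the centre of its underside, z up its axis, x and y square to its sides. Light (0.07 to 0.2 kg) and thin-walled: dents if each finger presses above about 40 N
- drawer (a joint): travel (m) of the drawer of the low fixed steel counter unit (280 mm deep, 260 wide, 130 tall, its front plane just behind the drawer front): 0 fully shut, 0.19 fully out at its stop; starts shut or up to 12 mm ajar. It slides level towards the robot, along -x of drawer_floor, takes about 2 to 4 N and stays where it is left
- drawer_handle (a point): middle of the drawer's dark bar handle, moving with the drawer: level bar 10 mm thick, 120 mm long along the unit's y, 88 mm above the counter, 42 mm in front of the drawer front (37 mm clear gap between bar and front, open from above). x points away from the robot into the unit, z up
- drawer_floor (a point): centre of the drawer's inner floor (20 mm above the counter), moving with it; x to the drawer's back, y along its width, z up. Inside 250 (x) x 220 mm (y), no dividers; side walls 6 mm thick, 52 mm high above the floor; front 12 mm thick, inner face at x = -125 mm, top edge 104 mm above the counter. Fully out, x = -125 to +65 mm is open from above, the rest is under the unit
- carton_floor (a point): centre of the inner floor (5 mm above the counter) of the cut-down open cardboard carton for returns, fixed; 210 mm long inside in its x, 140 mm wide inside in its y, walls 5 mm thick, rim 60 mm above the counter
- tape: bystander: roll of brown packing tape lying flat, 100 mm across, 48 mm tall; origin under its centre
- cutter: bystander: grey box cutter lying flat, 150 x 22 x 14 mm along its x; origin under its centre
- bottle: bystander: red bottle, 62 mm across, 190 mm tall; origin under its centre
- jar: bystander: amber jar with a yellow lid, 84 mm across, 90 mm tall; origin under its centre
- cups: bystander: stack of round paper cups with yellow bands, 84 mm across at the top, 100 mm tall; origin under its centre
Mind the look-alikes: they are no part of the job. Leave any black or purple look-alike of the mid4 alone.

How it is judged (in metres and radians):
On the way, in this order (a step that is already met when the one before it is completed fails the run):
1. the drawer is pulled out at least 150 mm (value of joint drawer above 0.15 m), for 0.2 s.
2. with the drawer still pulled out at least 100 mm, every middle-size stack is inside the drawer and every stray stack inside the carton (in any order) (value of joint drawer above 0.1 m and x of mid1 in the frame of drawer_floor between -0.128 and 0.128 m and y of mid1 in the frame of drawer_floor between -0.113 and 0.113 m and z of mid1 in the frame of drawer_floor between -0.01 and 0.06 m and x of mid2 in the frame of drawer_floor between -0.128 and 0.128 m and y of mid2 in the frame of drawer_floor between -0.113 and 0.113 m and z of mid2 in the frame of drawer_floor between -0.01 and 0.06 m and x of mid3 in the frame of drawer_floor between -0.128 and 0.128 m and y of mid3 in the frame of drawer_floor between -0.113 and 0.113 m and z of mid3 in the frame of drawer_floor between -0.01 and 0.06 m and x of mid4 in the frame of drawer_floor between -0.128 and 0.128 m and y of mid4 in the frame of drawer_floor between -0.113 and 0.113 m and z of mid4 in the frame of drawer_floor between -0.01 and 0.06 m and x of stray_small1 in the frame of carton_floor between -0.108 and 0.108 m and y of stray_small1 in the frame of carton_floor between -0.073 and 0.073 m and z of stray_small1 in the frame of carton_floor between -0.01 and 0.06 m and x of stray_small2 in the frame of carton_floor between -0.108 and 0.108 m and y of stray_small2 in the frame of carton_floor between -0.073 and 0.073 m and z of stray_small2 in the frame of carton_floor between -0.01 and 0.06 m and x of stray_large in the frame of carton_floor between -0.108 and 0.108 m and y of stray_large in the frame of carton_floor between -0.073 and 0.073 m and z of stray_large in the frame of carton_floor between -0.01 and 0.06 m), for 0.2 s.
3. the drawer is pushed shut (less than 8 mm open) (value of joint drawer below 0.008 m), for 0.2 s.
At the end, for the whole second after the job is handed in: Drawer shut to within 8 mm; every middle-size stack inside it and every stray stack inside the carton (underside centre within the inner walls, less than 60 mm above the floor), all at rest (under 30 mm/s) (x of mid1 in the frame of drawer_floor between -0.128 and 0.128 m and y of mid1 in the frame of drawer_floor between -0.113 and 0.113 m and z of mid1 in the frame of drawer_floor between -0.01 and 0.06 m and x of mid2 in the frame of drawer_floor between -0.128 and 0.128 m and y of mid2 in the frame of drawer_floor between -0.113 and 0.113 m and z of mid2 in the frame of drawer_floor between -0.01 and 0.06 m and x of mid3 in the frame of drawer_floor between -0.128 and 0.128 m and y of mid3 in the frame of drawer_floor between -0.113 and 0.113 m and z of mid3 in the frame of drawer_floor between -0.01 and 0.06 m and x of mid4 in the frame of drawer_floor between -0.128 and 0.128 m and y of mid4 in the frame of drawer_floor between -0.113 and 0.113 m and z of mid4 in the frame of drawer_floor between -0.01 and 0.06 m and x of stray_small1 in the frame of carton_floor between -0.108 and 0.108 m and y of stray_small1 in the frame of carton_floor between -0.073 and 0.073 m and z of stray_small1 in the frame of carton_floor between -0.01 and 0.06 m and x of stray_small2 in the frame of carton_floor between -0.108 and 0.108 m and y of stray_small2 in the frame of carton_floor between -0.073 and 0.073 m and z of stray_small2 in the frame of carton_floor between -0.01 and 0.06 m and x of stray_large in the frame of carton_floor between -0.108 and 0.108 m and y of stray_large in the frame of carton_floor between -0.073 and 0.073 m and z of stray_large in the frame of carton_floor between -0.01 and 0.06 m and value of joint drawer below 0.008 m and linear speed of each of mid1, mid2, mid3, mid4, stray_small1, stray_small2, stray_large below 0.03 m/s); the robot touches nothing.
It fails at once if a stack of tubs is squeezed with more than 100 N, both fingers together (contact force between the fingers and mid1 above 100 N or contact force between the fingers and mid2 above 100 N or contact force between the fingers and mid3 above 100 N or contact force between the fingers and mid4 above 100 N or contact force between the fingers and small1 above 100 N or contact force between the fingers and small2 above 100 N or contact force between the fingers and large1 above 100 N or contact force between the fingers and stray_small1 above 100 N or contact force between the fingers and stray_small2 above 100 N or contact force between the fingers and stray_large above 100 N).
It fails at once if a small or large stack that stood on the counter is moved by more than 100 mm (distance of any of small1, small2, large1 from where it was at the start of the episode above 0.1 m).
It fails at once if a bystander (tape, cutter, bottle, jar, paper cups) is moved by more than 50 mm (distance of any of tape, cutter, bottle, jar, cups from where it was at the start of the episode above 0.05 m).
Of mid1, mid2, mid3, mid4 only 2 to 4 are there at a start; the rules pass over those that are not, and their reading is None.
Of stray_small1, stray_small2, stray_large only 2 to 3 are there at a start; the rules pass over those that are not, and their reading is None.
At some moment in a run one of mid1, mid2, mid3, mid4, small1, large1 may be knocked a few centimetres aside while the robot is not near it.
Once in a run the grip may slacken for a moment while it holds something.
It also fails if it takes over 210 s, if anything falls off the work surface, if the arm or the gripper's body presses on something with over 40 N, if the wrist force passes 120 N, or if a joint passes its speed limit or range.

## Working session

There is one attempt and no reset: what is moved stays moved. The work goes in short steps, Python scripts to look and compute and a tool call to move; the robot and the scene stay as the last step left them, time stands still between calls to the robot, and variables do not carry over. Pictures are saved under pics/ and viewed, and the job is handed in when it is done.

Besides the shell and the picture viewer there is one more tool, called after "Emit:" as a command line: name --argument value ..., lists and objects as JSON in quotes. arm_command: Moves the arm, as the interface text tells. Its arguments: {"type":"object","properties":{"commands":{"type":"array","items":{"type":"number"}},"gripper":{"type":"number"},"force":{"type":"number"}},"required":["commands"]}

```bash
ls; mkdir -p pics; cat > s0.py <<'E'
from rig import *
import cv2
s=sense(); print({k:s[k] for k in('clock','qpos','tool_pos','tcp_rot','opening')})
for n in('scene','top','wrist'):
    cv2.imwrite(f'pics/{n}0.png',read_camera(n)); print(n,camera_params(n))
E
python3 s0.py
```

```text
pics
{'clock': 0.0, 'qpos': array([ 7.06122146e+01,  7.13333947e+00,  9.46348338e+01, -3.02681761e-05,
        7.83498855e+01, -4.73302392e+00]), 'tool_pos': array([0.16427632, 0.62827029, 0.23004701]), 'tcp_rot': array([[ 9.67467778e-01, -6.83520061e-04,  2.52993343e-01],
       [-2.52994210e-01, -1.94384054e-03,  9.67465840e-01],
       [-1.69503592e-04, -9.99997877e-01, -2.05352971e-03]]), 'opening': 0.08527835055910178}
scene {'fx': 620.9622712896681, 'fy': 620.9622712896681, 'cx': 324.88818476896813, 'cy': 241.55124472775225, 'R': array([[-0.97866927, -0.20457821,  0.01882088],
       [-0.13520828,  0.57241162, -0.80874202],
       [ 0.1546777 , -0.7940357 , -0.58786233]]), 't': array([0.52504668, 0.12546802, 1.41385489])}
top {'fx': 577.8694971273231, 'fy': 577.8694971273231, 'cx': 328.96944414785645, 'cy': 245.83973655049115, 'R': array([[-0.02566119, -0.99961314, -0.01072707],
       [-0.98593593,  0.02707982, -0.16491523],
       [ 0.16514192,  0.00634428, -0.98624941]]), 't': array([0.06351008, 0.56515461, 1.29836475])}
wrist {'fx': 346.93733457381575, 'fy': 346.93733457381575, 'cx': 316.20650410379983, 'cy': 233.89921978604767, 'mount': array([[ 9.73368583e-04,  9.44533687e-01,  3.28413104e-01,
        -8.55220553e-02],
       [ 1.38886558e-04, -3.28413384e-01,  9.44534081e-01,
        -1.42814316e-01],
       [ 9.99999517e-01, -8.73767635e-04, -4.50850302e-04,
         3.51102926e-04],
       [ 0.00000000e+00,  0.00000000e+00,  0.00000000e+00,
         1.00000000e+00]])}
```

View pics/scene0.png

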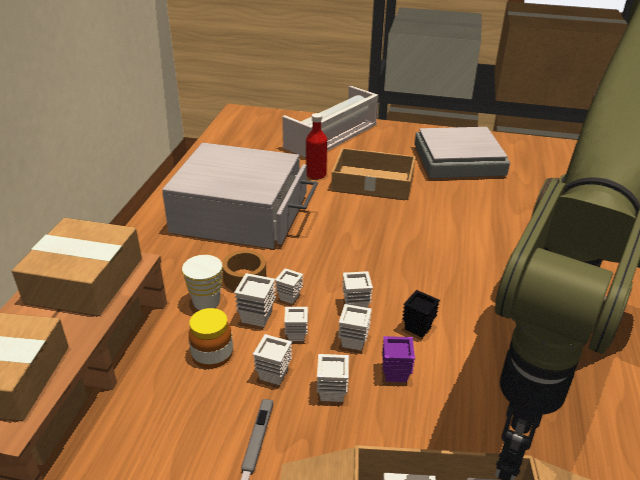

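View pics/top0.png

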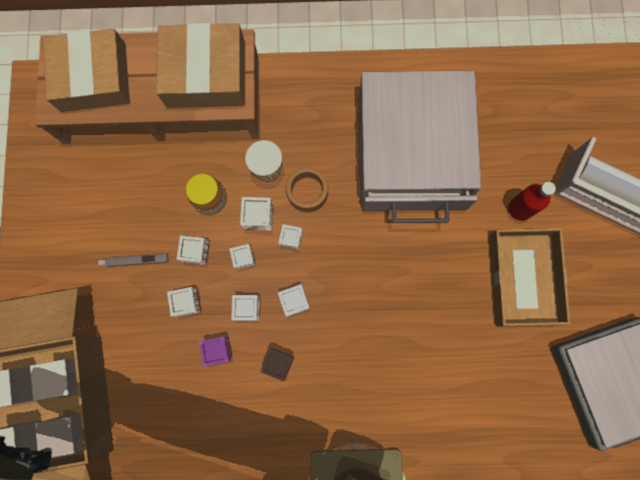

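View pics/wrist0.png

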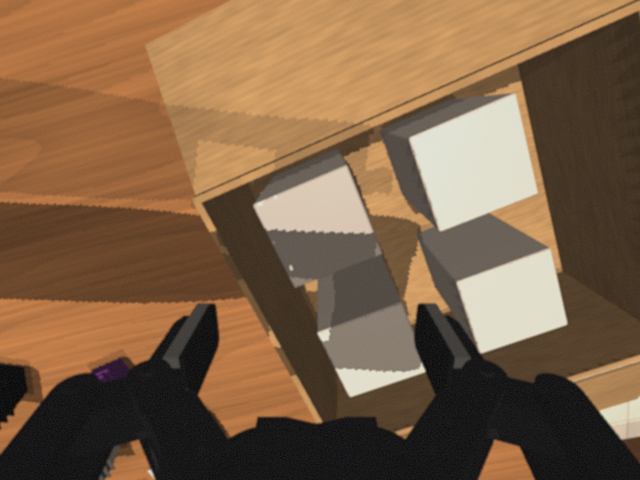

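The top view shows four middle-size candidates at (192,250), (183,301), (245,307) and (293,300). The small stacks are at (242,257) and (290,236) and the large one at (256,213). The black (277,362) and purple (214,350) stacks are look-alikes. The carton is at (530,278), and the drawer handle at (419,217). I'll enlarge these and measure them.

```bash
cat > h.py <<'E'
import numpy as np, cv2, time
from rig import *
def unproj(n,uv,z,P=None):
    P=P or camera_params(n); uv=np.atleast_2d(np.array(uv,float))
    d=np.c_[(uv[:,0]-P['cx'])/P['fx'],(uv[:,1]-P['cy'])/P['fy'],np.ones(len(uv))]@P['R']
    c=-P['R'].T@P['t']
    return c+d*((z-c[2])/d[:,2])[:,None]
def proj(n,X,P=None):
    P=P or camera_params(n); X=np.atleast_2d(X)@P['R'].T+P['t']
    return np.c_[P['fx']*X[:,0]/X[:,2]+P['cx'],P['fy']*X[:,1]/X[:,2]+P['cy']]
def tri(obs):  # list of (P,uv)
    A=[]
    for P,(u,v) in obs:
        M=np.c_[P['R'],P['t']]; x=(u-P['cx'])/P['fx']; y=(v-P['cy'])/P['fy']
        A+= [x*M[2]-M[0], y*M[2]-M[1]]
    A=np.array(A); return np.linalg.lstsq(A[:,:3],-A[:,3],rcond=None)[0]
def wristP(s):
    P=dict(camera_params('wrist')); T=np.eye(4); T[:3,:3]=s['tcp_rot']; T[:3,3]=s['tool_pos']
    W=np.linalg.inv(T@P['mount']); P['R']=W[:3,:3]; P['t']=W[:3,3]; return P
def crop(img,x0,y0,x1,y1,k,fn):
    cv2.imwrite(fn,cv2.resize(img[y0:y1,x0:x1],None,fx=k,fy=k,interpolation=cv2.INTER_CUBIC))
E
python3 - <<'E'
from h import *
t=cv2.imread('pics/top0.png'); s=cv2.imread('pics/scene0.png')
crop(t,160,190,320,330,5,'pics/ct.png'); crop(s,220,250,420,410,4,'pics/cs.png')
crop(t,350,180,580,335,3.4,'pics/cd.png'); crop(s,150,110,430,250,2.8,'pics/csd.png')
E
```

```text
(no output)
```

View pics/ct.png

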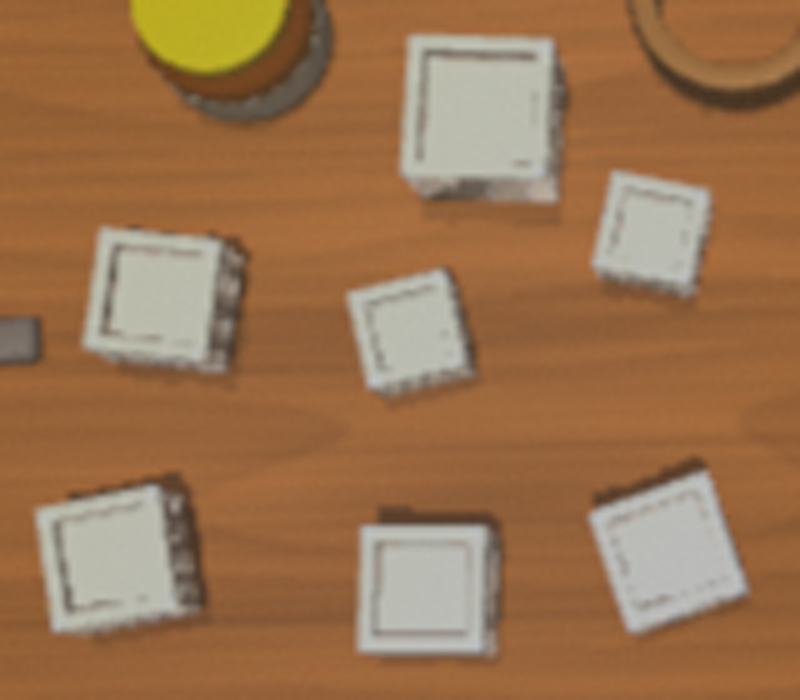

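View pics/cs.png

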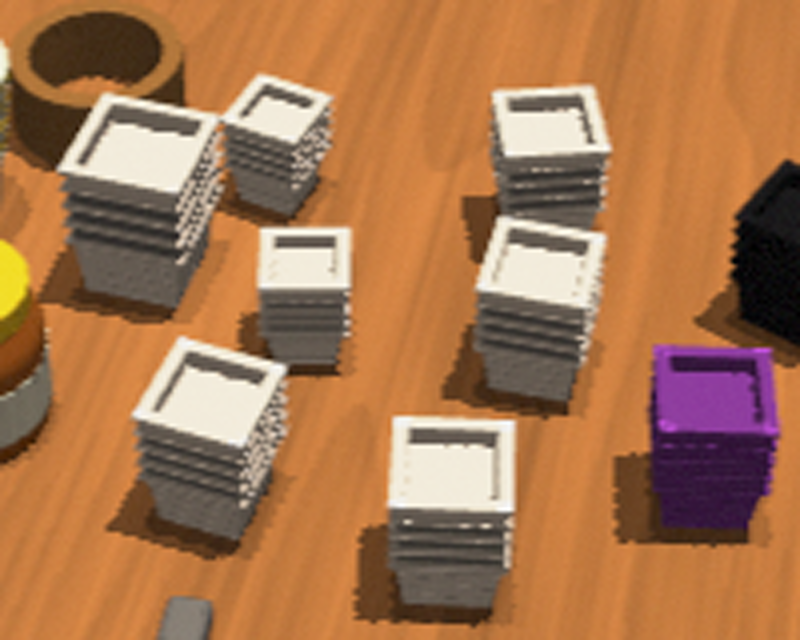

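View pics/cd.png

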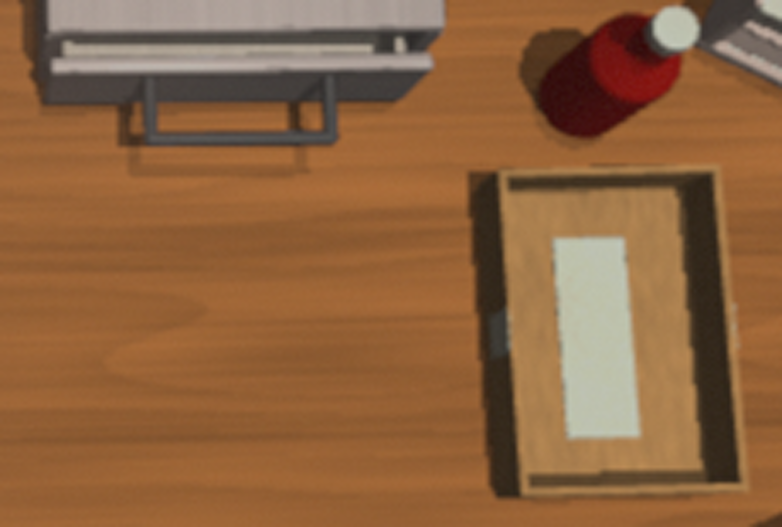

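View pics/csd.png

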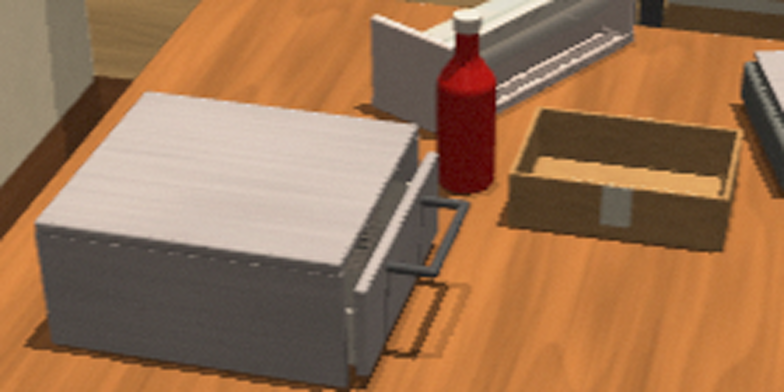

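```bash
cat > m1.py <<'E'
from h import *
Pt,Ps=camera_params('top'),camera_params('scene')
top={'A':[(102,228),(222,238),(210,362),(86,350)],'B':[(37,512),(160,487),(178,618),(55,632)],'C':[(360,525),(488,522),(485,655),(358,652)],'D':[(590,514),(710,472),(747,592),(634,632)],
'L':[(408,37),(553,40),(548,183),(402,178)],'S1':[(348,293),(445,270),(470,372),(370,392)],'S2':[(612,172),(710,188),(692,290),(595,268)]}
sc={'A':(211,394),'B':(453,466),'C':(540,262),'D':(550,121),'L':(142,147),'S1':(305,260),'S2':(279,108)}
H={'L':.088,'S':.06}
for k,c in top.items():
    uv=(np.array(c)+.5)/5-.5+[160,190]; s=(np.array(sc[k])+.5)/4-.5+[220,250]
    X=tri([(Pt,uv.mean(0)),(Ps,s)])
    W=unproj('top',uv,H.get(k[0],.074))
    e=np.roll(W,-1,0)-W; a=np.degrees(np.arctan2(e[:,1],e[:,0]))%90
    a=np.where(a>45,a-90,a)
    print(k,'tri',X.round(3),'flat',W.mean(0).round(3),'sides mm',(np.linalg.norm(e,axis=1)*1000).round(),'yaw',a.round(1))
o=np.array([350,180])
def f(p): return (np.array(p)+.5)/3.4-.5+o
g=lambda p:(np.array(p)+.5)/2.8-.5+[150,110]
for nm,p,z in [('handle L end',(148,138),.093),('handle R end',(335,138),.093),('front top L',(52,60),.104),('front top R',(432,55),.104),('cart TL',(500,173),.06),('cart TR',(718,168),.06),('cart BR',(745,490),.06),('cart BL',(523,493),.06),('unit TL edge',(48,32),.13),('unitR',(442,27),.13)]:
    print(nm,unproj('top',f(p),z)[0].round(3))
print('handle tri L,R',tri([(Pt,f((148,138))),(Ps,g((436,271)))]).round(3),tri([(Pt,f((333,138))),(Ps,g((465,204)))]).round(3))
print('cart tri',[tri([(Pt,f(a)),(Ps,g(b))]).round(3) for a,b in [((718,168),(540,110)),((500,173),(512,175)),((745,490),(740,130)),((523,493),(727,192))]])
E
python3 m1.py
```

```text
A tri [0.564 0.365 0.072] flat [0.565 0.365 0.074] sides mm [56. 57. 57. 57.] yaw [-6.4 -4.9 -7.1 -6.4]
B tri [0.443 0.385 0.072] flat [0.443 0.384 0.074] sides mm [56. 60. 55. 55.] yaw [10.   8.6  5.   9.7]
C tri [0.427 0.242 0.073] flat [0.428 0.242 0.074] sides mm [58. 59. 57. 57.] yaw [-0.2 -1.6 -2.8 -0.8]
D tri [0.44  0.131 0.072] flat [0.441 0.131 0.074] sides mm [57. 57. 54. 57.] yaw [17.9 16.  17.9 19.7]
L tri [0.643 0.215 0.085] flat [0.644 0.215 0.088] sides mm [67. 67. 67. 66.] yaw [-2.8 -2.5 -3.6 -2.4]
S1 tri [0.546 0.251 0.058] flat [0.547 0.251 0.06 ] sides mm [46. 49. 47. 47.] yaw [12.  13.4  9.9 12.5]
S2 tri [0.59  0.138 0.059] flat [0.591 0.138 0.06 ] sides mm [46. 49. 46. 46.] yaw [-11.  -10.9 -14.5 -10.6]
handle L end [ 0.614 -0.099  0.093]
handle R end [ 0.61  -0.223  0.093]
front top L [ 0.666 -0.036  0.104]
front top R [ 0.662 -0.288  0.104]
cart TL [ 0.59 -0.34  0.06]
cart TR [ 0.589 -0.487  0.06 ]
cart BR [ 0.372 -0.485  0.06 ]
cart BL [ 0.374 -0.339  0.06 ]
unit TL edge [ 0.678 -0.032  0.13 ]
unitR [ 0.674 -0.289  0.13 ]
handle tri L,R [ 0.611 -0.099  0.091] [ 0.61  -0.222  0.088]
cart tri [array([ 0.588, -0.49 ,  0.054]), array([ 0.589, -0.341,  0.057]), array([ 0.372, -0.486,  0.059]), array([ 0.373, -0.337,  0.069])]
```

All seven stacks match their stated sizes and heights:

| Stack | Position (x, y) | Height | Role |
|---|---|---|---|
| A | (0.565, 0.365) | 72–74 mm | middle-size |
| B | (0.443, 0.385) | 72–74 mm | middle-size |
| C | (0.428, 0.242) | 72–74 mm | middle-size |
| D | (0.440, 0.131) | 72–74 mm | middle-size |
| S1 | (0.547, 0.251) | 58–60 mm | small |
| S2 | (0.591, 0.138) | 58–60 mm | small |
| L | (0.644, 0.215) | 85–88 mm | large |

The handle is at (0.612, -0.161, 0.09), and the returns carton at (0.48, -0.413). The drawer's unit is turned about -0.9°.

I'll go above the handle with the jaws along x.

Emit:
arm_command --commands '[11.2,-19.7,0.75,0,0,-1.33,11.2,-19.7,0.75,0,0,-1.33,11.2,-19.7,0.75,0,0,-1.33,11.2,-19.7,0.75,0,0,-1.33,11.2,-19.7,0.75,0,0,-1.33,11.2,-19.7,0.75,0,0,-1.33,11.2,-19.7,0.75,0,0,-1.33,11.2,-19.7,0.75,0,0,-1.33,11.2,-19.7,0.75,0,0,-1.33,11.2,-19.7,0.75,0,0,-1.33,11.2,-19.7,0.75,0,0,-1.33,11.2,-19.7,0.75,0,0,-1.33,11.2,-19.7,0.75,0,0,-1.33,11.2,-19.7,0.75,0,0,-1.33,11.2,-19.7,0.75,0,0,-1.33,11.2,-19.7,0.75,0,0,-1.33,11.2,-19.7,0.75,0,0,-1.33,11.2,-19.7,0.75,0,0,-1.33,11.2,-19.7,0.75,0,0,-1.33,11.2,-19.7,0.75,0,0,-1.33]' --gripper 34 --force 20

```text
clock: 2.15
tool_pos: [0.6125, -0.1604, 0.2604]
tcp_rot: [[-0.017, -0.002, 1.0], [-1.0, 0.001, -0.017], [-0.001, -1.0, -0.002]]
wrist_force: [-0.5, 0.3, 0.6]
opening: 0.0342
```

```bash
python3 - <<'E'
from h import *
s=sense(); P=wristP(s); im=read_camera('wrist')
for y in(-.06,.06):
    pass
for p in proj('w',[[.612,-.101,.088],[.612,-.221,.088],[.612,-.161,.088]],P): cv2.circle(im,tuple(p.astype(int)),3,(0,0,255),-1); print(p)
cv2.imwrite('pics/w1.png',im)
E
```

```text
[315.4918491  144.47928488]
[317.76785786 268.44428801]
[316.69850193 210.20079023]
```

View pics/w1.png

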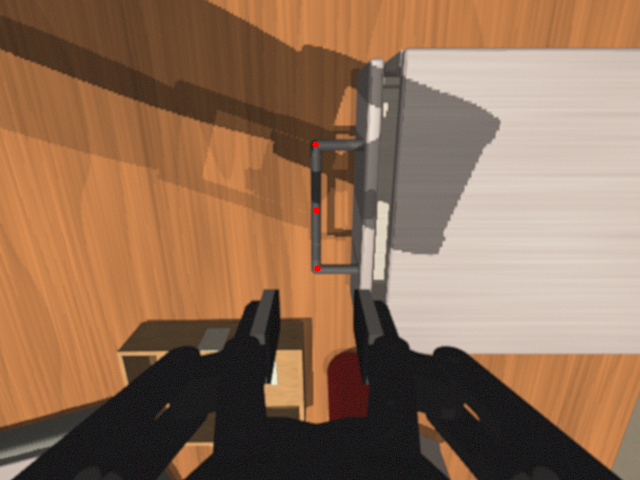

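The red dots (predicted bar ends and middle, (316,144)–(317,268)) fall on the bar in the wrist view. Lowering to z 0.072.

Emit:
arm_command --commands '[0,0,-1,0,0,0,0,0,-2,0,0,0,0,0,-2.8,0,0,0,0,0,-3.4,0,0,0,0,0,-4,0,0,0,0,0,-4.4,0,0,0,0,0,-4.7,0,0,0,0,0,-4.7,0,0,0,0,0,-4.7,0,0,0]'

```text
clock: 3.1
tool_pos: [0.613, -0.159, 0.0742]
tcp_rot: [[-0.015, 0.001, 1.0], [-1.0, -0.0, -0.015], [0.0, -1.0, 0.001]]
wrist_force: [0.8, 1.3, 0.8]
opening: 0.034
```

Emit:
arm_command --commands '[0,0,0,0,0,0,0,0,0,0,0,0,0,0,0,0,0,0,0,0,0,0,0,0,0,0,0,0,0,0,0,0,0,0,0,0,0,0,0,0,0,0]' --gripper 4 --force 40

```text
clock: 3.8
tool_pos: [0.6133, -0.1595, 0.075]
tcp_rot: [[-0.015, 0.002, 1.0], [-1.0, -0.001, -0.015], [0.001, -1.0, 0.002]]
wrist_force: [-2.3, 0.3, 5.9]
opening: 0.0079
```

Emit:
arm_command --commands '[-0.2,0,0,0,0,0,-0.5,0,0,0,0,0,-0.8,0,0,0,0,0,-1.1,0,0,0,0,0,-1.4,0,0,0,0,0,-1.7,0,0,0,0,0,-2.0,0.03,0,0,0,0,-2.3,0.03,0,0,0,0,-2.6,0.04,0,0,0,0,-2.9,0.04,0,0,0,0,-3.2,0.05,0,0,0,0,-3.5,0.05,0,0,0,0,-3.8,0.06,0,0,0,0,-4.1,0.06,0,0,0,0,-4.3,0.06,0,0,0,0,-4.4,0.07,0,0,0,0,-4.45,0.07,0,0,0,0,-4.45,0.07,0,0,0,0,-4.45,0.07,0,0,0,0]'

```text
clock: 5.7
tool_pos: [0.4348, -0.1565, 0.0749]
tcp_rot: [[-0.015, 0.002, 1.0], [-1.0, -0.0, -0.015], [0.0, -1.0, 0.002]]
wrist_force: [-0.5, 2.5, 10.6]
opening: 0.0083
```

Emit:
arm_command --commands '[0,0,0,0,0,0,0,0,0,0,0,0,0,0,0,0,0,0,0,0,0,0,0,0,0,0,0,0,0,0]' --gripper 34 --force 30

```text
clock: 6.2
tool_pos: [0.4341, -0.1563, 0.0729]
tcp_rot: [[-0.015, -0.001, 1.0], [-1.0, 0.0, -0.015], [-0.0, -1.0, -0.001]]
wrist_force: [-0.1, -0.5, -0.2]
opening: 0.0342
```

Emit:
arm_command --commands '[0,0,0.5,0,0,0,0,0,1.2,0,0,0,0,0,2.2,0,0,0,0,0,3.2,0,0,0,0,0,4.2,0,0,0,0,0,5,0,0,0,0.5,-0.5,5.6,0,0,0,1,-1,5.6,0,0,0,1.5,-1.5,5.6,0,0,0,1.5,-1.5,5.6,0,0,0]' --gripper 85

```text
clock: 7.2
tool_pos: [0.4956, -0.218, 0.2966]
tcp_rot: [[-0.016, -0.001, 1.0], [-1.0, 0.0, -0.016], [-0.0, -1.0, -0.001]]
wrist_force: [-0.7, -0.6, -1.4]
opening: 0.0851
```

```bash
python3 - <<'E'
from h import *
s=sense(); np.save('ws2.npy',s,allow_pickle=True); P=wristP(s); im=read_camera('wrist'); cv2.imwrite('pics/w2.png',im)
cv2.imwrite('pics/t2.png',read_camera('top')); cv2.imwrite('pics/s2.png',read_camera('scene'))
print(s['tool_pos'])
E
```

```text
[ 0.49561587 -0.21800538  0.29663069]
```

View pics/w2.png

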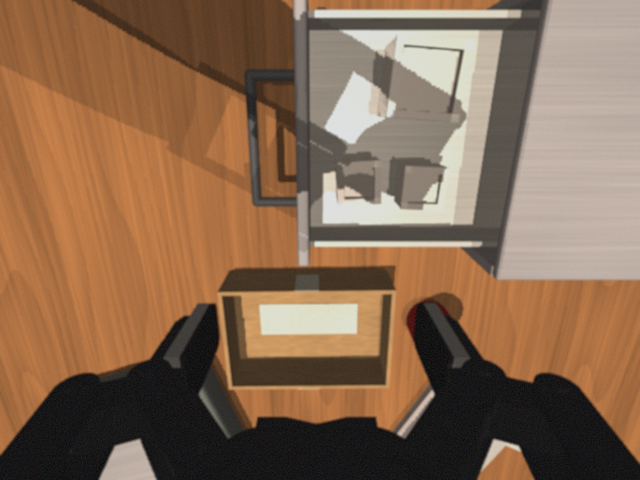

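View pics/t2.png

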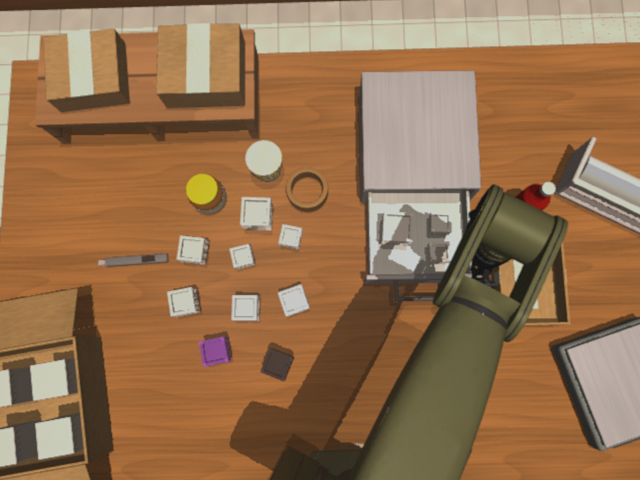

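View pics/s2.png

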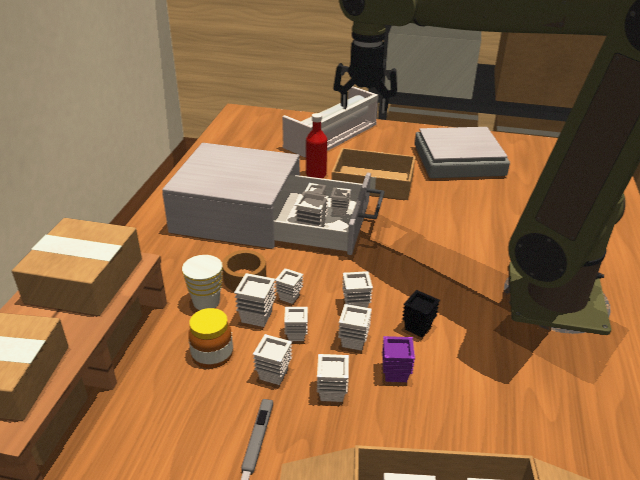

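The drawer is open with three strays in it: the large one at wrist (425,80) and two small at (355,180) and (420,185). I'll enlarge.

```bash
python3 - <<'E'
from h import *
w=cv2.imread('pics/w2.png'); t=cv2.imread('pics/t2.png'); s=cv2.imread('pics/s2.png')
g=lambda i:(255*(i/255.)**.6).astype('uint8')
crop(g(w),300,10,500,240,2.6,'pics/c1.png'); crop(g(t),360,185,480,290,6,'pics/c2.png'); crop(g(s),265,165,395,260,6,'pics/c3.png')
E
```

```text
(no output)
```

View pics/c1.png

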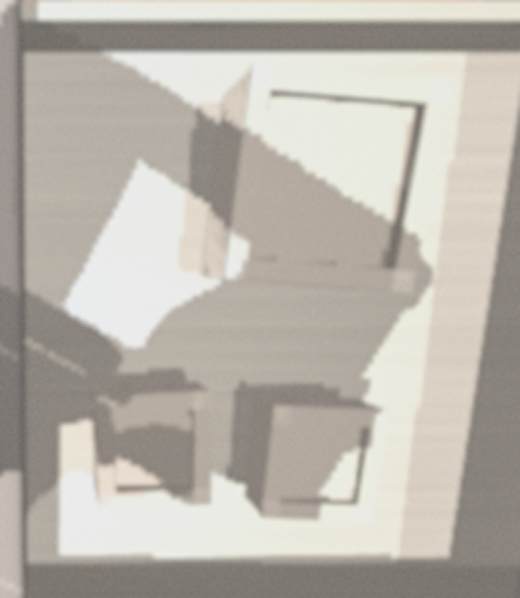

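View pics/c2.png

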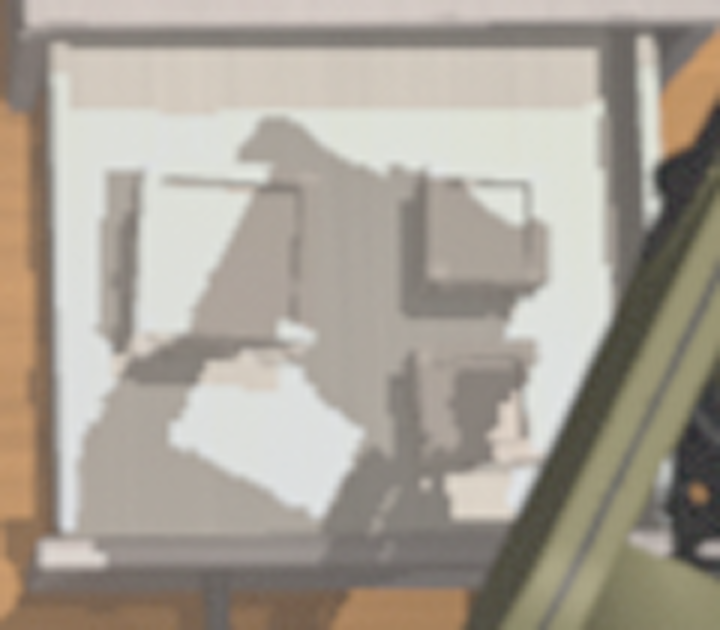

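View pics/c3.png

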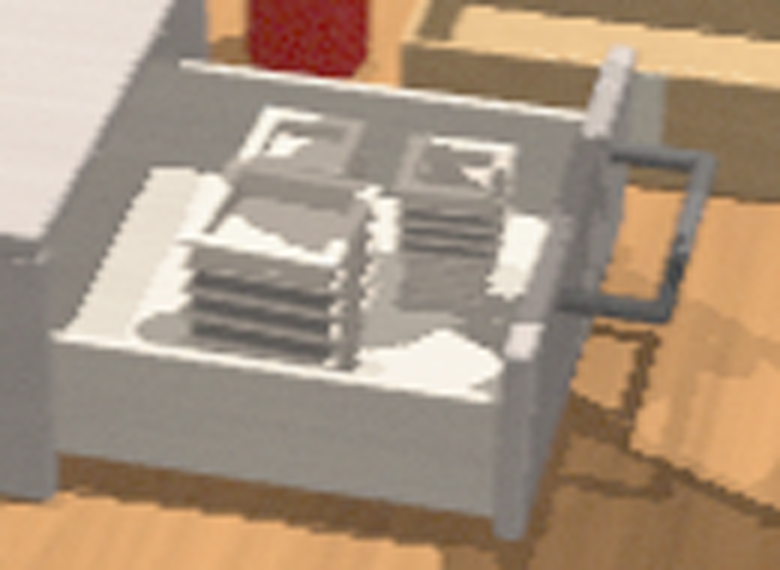

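Emit:
arm_command --commands '[-2,9,0,0,0,0,-2,9,0,0,0,0,-2,9,0,0,0,0,-2,9,0,0,0,0,-2,9,0,0,0,0,-2,9,0,0,0,0,-2,9,0,0,0,0,-2,9,0,0,0,0,-2,9,0,0,0,0,-2,9,0,0,0,0]'

```text
clock: 8.35
tool_pos: [0.4138, 0.1437, 0.2973]
tcp_rot: [[-0.014, 0.0, 1.0], [-1.0, -0.0, -0.014], [0.0, -1.0, 0.0]]
wrist_force: [-0.9, -0.2, 0.4]
opening: 0.0851
```

```bash
python3 - <<'E'
from h import *
t=read_camera('top'); s=read_camera('scene'); cv2.imwrite('pics/t3.png',t); cv2.imwrite('pics/s3.png',s)
crop(t,360,185,480,300,5,'pics/c4.png'); crop(s,265,165,395,260,6,'pics/c5.png')
E
```

```text
(no output)
```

View pics/c4.png

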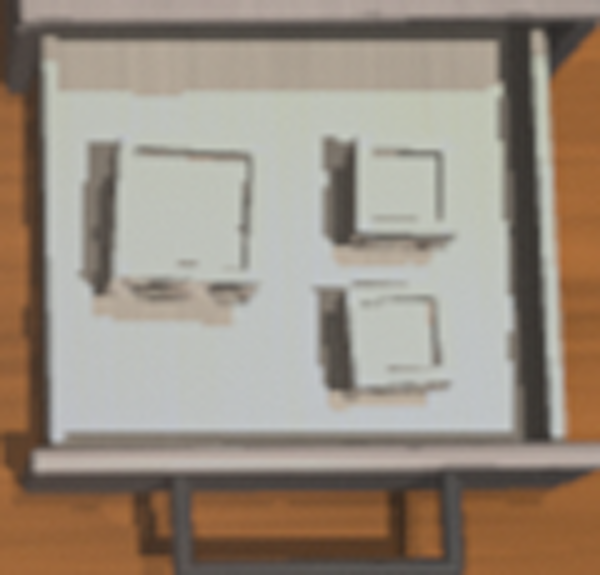

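View pics/c5.png

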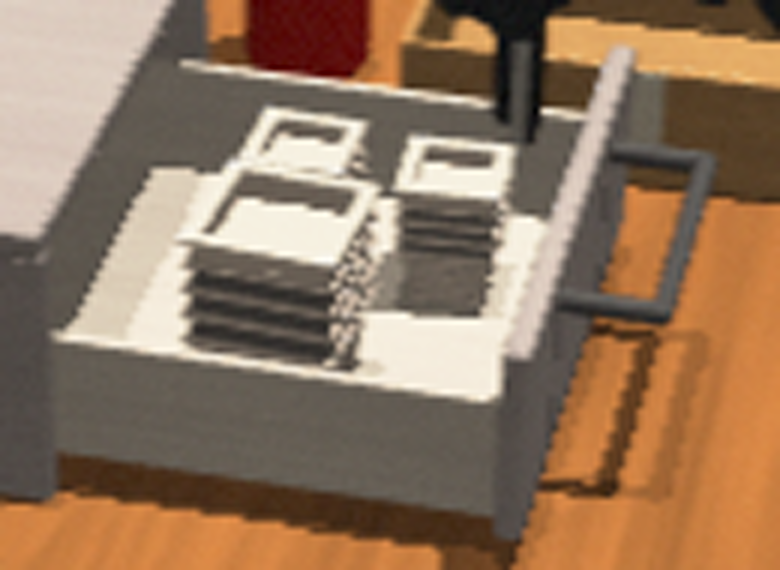

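```bash
python3 - <<'E'
from h import *
Pt,Ps=camera_params('top'),camera_params('scene')
f=lambda p:(np.array(p)+.5)/5-.5+[360,185]
g=lambda p:(np.array(p)+.5)/6-.5+[265,165]
for n,a,b,z,q in [('L',(190,208),(284,213),.108,[(238,165),(382,185),(338,265),(180,238)]),('Sa',(404,187),(306,143),.08,[(265,107),(370,122),(350,178),(240,165)]),('Sb',(399,336),(457,170),.08,[(408,137),(517,147),(508,203),(393,192)])]:
    W=unproj('scene',g(q),z); e=np.roll(W,-1,0)-W; an=np.degrees(np.arctan2(e[:,1],e[:,0]))%90; an=np.where(an>45,an-90,an)
    print(n,'tri',tri([(Pt,f(a)),(Ps,g(b))]).round(3),'top',unproj('top',f(a),z)[0].round(3),'scene',W.mean(0).round(3),(np.linalg.norm(e,axis=1)*1e3).round(),an.round())
for nm,p,z in [('recL',[(135,150),(250,155),(245,268)],.108),('recSa',[(373,150),(442,150),(440,218)],.08),('recSb',[(360,300),(436,297),(438,365)],.08),('frontTopInner',[(35,452),(600,448)],.104),('handle',[(180,563),(455,563)],.093),('wallL top',[(47,40),(53,438)],.072),('wallR top',[(538,35),(558,438)],.072),('unitfront',[(20,18),(595,15)],.13),('wallbase',[(60,433),(515,433)],.02)]:
    W=unproj('top',f(p),z); print(nm,W.round(3).tolist(), np.degrees(np.arctan2(*(W[1]-W[0])[[0,1]])).round(1))
E
```

```text
L tri [ 0.595 -0.106  0.107] top [ 0.597 -0.106  0.108] scene [ 0.593 -0.105  0.108] [62. 64. 67. 61.] [-1. -4. -4. -9.]
Sa tri [ 0.608 -0.208  0.079] top [ 0.609 -0.207  0.08 ] scene [ 0.606 -0.206  0.08 ] [48. 48. 48. 50.] [-2.  1.  1.  1.]
Sb tri [ 0.539 -0.201  0.079] top [ 0.541 -0.201  0.08 ] scene [ 0.538 -0.2    0.08 ] [48. 46. 50. 46.] [3. 5. 3. 3.]
recL [[0.624, -0.083, 0.108], [0.62, -0.134, 0.108], [0.569, -0.129, 0.108]] -175.8
recSa [[0.627, -0.194, 0.08], [0.626, -0.226, 0.08], [0.594, -0.223, 0.08]] -178.4
recSb [[0.558, -0.184, 0.08], [0.558, -0.219, 0.08], [0.527, -0.218, 0.08]] 179.3
frontTopInner [[0.49, -0.033, 0.104], [0.485, -0.282, 0.104]] -178.9
handle [[0.44, -0.096, 0.093], [0.437, -0.218, 0.093]] -178.5
wallL top [[0.685, -0.048, 0.072], [0.499, -0.044, 0.072]] -88.7
wallR top [[0.681, -0.275, 0.072], [0.493, -0.272, 0.072]] -89.0
unitfront [[0.68, -0.032, 0.13], [0.674, -0.287, 0.13]] -178.7
wallbase [[0.508, -0.05, 0.02], [0.502, -0.264, 0.02]] -178.5
```

Three strays measured (tops at 0.107 and 0.079 = floor 20 mm plus 88/60 mm, which is consistent):

| Stray | Position (x, y) | Yaw |
|---|---|---|
| large | (0.595, -0.106) | -4° |
| small a | (0.608, -0.208) | about 0° |
| small b | (0.539, -0.201) | +3° |

Going for the large one first with the jaws along x.

Emit:
arm_command --commands '[4.53,-6.24,0,0,0,-0.055,4.53,-6.24,0,0,0,-0.055,4.53,-6.24,0,0,0,-0.055,4.53,-6.24,0,0,0,-0.055,4.53,-6.24,0,0,0,-0.055,4.53,-6.24,0,0,0,-0.055,4.53,-6.24,0,0,0,-0.055,4.53,-6.24,0,0,0,-0.055,4.53,-6.24,0,0,0,-0.055]' --gripper 85

```text
clock: 9.35
tool_pos: [0.595, -0.1061, 0.2971]
tcp_rot: [[-0.071, -0.001, 0.997], [-0.997, 0.001, -0.071], [-0.001, -1.0, -0.001]]
wrist_force: [-0.2, 0.3, 0.3]
opening: 0.0848
```

```bash
python3 - <<'E'
from h import *
s=sense(); P=wristP(s); im=read_camera('wrist'); print(s['tool_pos'],s['tcp_rot'][:,2])
def box(c,yaw,h,z):
    a=np.radians(yaw); R=np.array([[np.cos(a),-np.sin(a)],[np.sin(a),np.cos(a)]])
    q=np.array([[-h,-h],[h,-h],[h,h],[-h,h]])@R.T+c
    cv2.polylines(im,[proj('w',np.c_[q,np.full(4,z)],P).astype(int)],True,(0,0,255),1)
box([.595,-.106],-4,.033,.108);box([.608,-.208],0,.023,.08);box([.539,-.201],3,.023,.08)
cv2.imwrite('pics/w3.png',im)
E
```

```text
[ 0.59499194 -0.10613769  0.29714938] [ 9.97476360e-01 -7.09948440e-02 -8.02601436e-04]
```

View pics/w3.png

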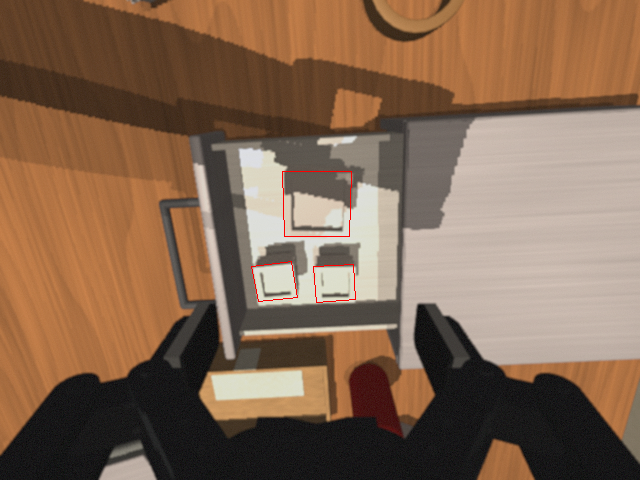

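The red outlines sit on all three strays in the wrist view (large at (317,204), small at (275,282) and (334,284)). Lowering.

Emit:
arm_command --commands '[0,0,-1,0,0,0,0,0,-2,0,0,0,0,0,-3,0,0,0,0,0,-3.8,0,0,0,0,0,-4.4,0,0,0,0,0,-5,0,0,0,0,0,-5.5,0,0,0,0,0,-5.85,0,0,0,0,0,-5.85,0,0,0,0,0,-5.85,0,0,0]'

```text
clock: 10.4
tool_pos: [0.5959, -0.1055, 0.0642]
tcp_rot: [[-0.069, 0.001, 0.998], [-0.998, -0.0, -0.069], [0.0, -1.0, 0.001]]
wrist_force: [0.3, -0.8, 0.3]
opening: 0.0852
```

Emit:
arm_command --commands '[0,0,0,0,0,0,0,0,0,0,0,0,0,0,0,0,0,0,0,0,0,0,0,0,0,0,0,0,0,0,0,0,0,0,0,0,0,0,0,0,0,0]' --gripper 50 --force 30

```text
clock: 11.1
tool_pos: [0.597, -0.1062, 0.0653]
tcp_rot: [[-0.07, 0.003, 0.998], [-0.998, -0.001, -0.07], [0.0, -1.0, 0.003]]
wrist_force: [-1.0, 0.8, 7.2]
opening: 0.0661
```

Emit:
arm_command --commands '[0,0,0.4,0,0,0,0,0,0.9,0,0,0,0,0,1.6,0,0,0,0,0,2.4,0,0,0,0,0,3.2,0,0,0,0,0,4.2,0,0,0,0,0,5.2,0,0,0,0,0,5.7,0,0,0,0,0,5.7,0,0,0]'

```text
clock: 12.0
tool_pos: [0.5972, -0.1064, 0.2968]
tcp_rot: [[-0.07, 0.008, 0.998], [-0.998, -0.002, -0.07], [0.002, -1.0, 0.008]]
wrist_force: [0.4, -1.1, -0.6]
opening: 0.0659
```

```bash
python3 - <<'E'
from h import *
cv2.imwrite('pics/s4.png',read_camera('scene')[100:300,150:450]); s=sense(); print(s['opening'],s['tool_pos'],s['wrist_force'])
print(unproj('top',[(524,208),(548,188)],0.0),unproj('top',[(548,188)],.19), unproj('scene',[(317,118)],.19),unproj('scene',[(317,175)],0))
E
```

```text
0.06580192186275008 [ 0.59613735 -0.1061659   0.29339882] [-0.36888908 -0.33166991 -2.92043554]
[[ 0.65471452 -0.42722907  0.        ]
 [ 0.70304714 -0.48967008  0.        ]] [[ 0.6534698  -0.41645484  0.19      ]] [[ 0.64490169 -0.39463398  0.19      ]] [[ 0.6463082  -0.41108212  0.        ]]
```

View pics/s4.png

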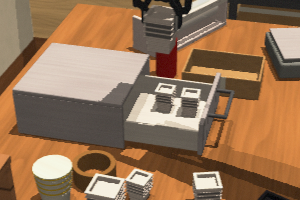

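The large stray is held, lifted (crop (160,30)). Moving it over the carton and turning the jaws along y.

Emit:
arm_command --commands '[-1.45,-7.67,0,0,0,1.64,-1.45,-7.67,0,0,0,1.64,-1.45,-7.67,0,0,0,1.64,-1.45,-7.67,0,0,0,1.64,-1.45,-7.67,0,0,0,1.64,-1.45,-7.67,0,0,0,1.64,-1.45,-7.67,0,0,0,1.64,-1.45,-7.67,0,0,0,1.64,-1.45,-7.67,0,0,0,1.64,-1.45,-7.67,0,0,0,1.64,-1.45,-7.67,0,0,0,1.64,-1.45,-7.67,0,0,0,1.64,-1.45,-7.67,0,0,0,1.64,-1.45,-7.67,0,0,0,1.64,-1.45,-7.67,0,0,0,1.64]'

```text
clock: 13.55
tool_pos: [0.5376, -0.4126, 0.2908]
tcp_rot: [[1.0, -0.001, 0.002], [-0.002, 0.0, 1.0], [-0.001, -1.0, 0.0]]
wrist_force: [-0.4, -0.8, -2.1]
opening: 0.0654
```

```bash
python3 - <<'E'
from h import *
s=sense(); P=wristP(s); print(s['tool_pos'],s['tcp_rot'][:,2],s['opening'])
cv2.imwrite('pics/w5.png',read_camera('wrist'))
E
```

```text
[ 0.53758698 -0.41261286  0.29080981] [1.98020667e-03 9.99997918e-01 4.92950336e-04] 0.06536668474944737
```

View pics/w5.png

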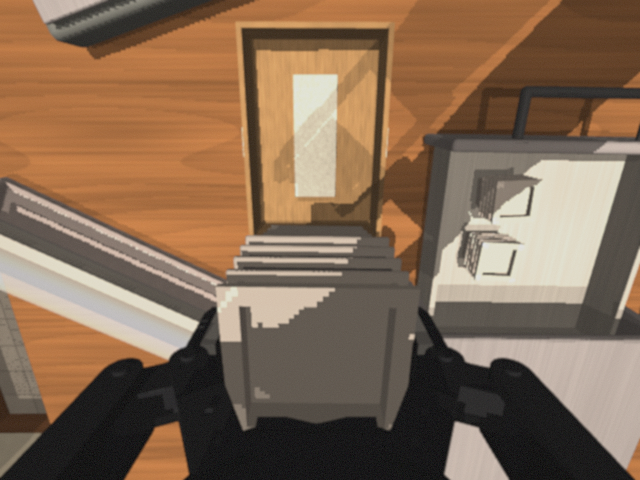

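Emit:
arm_command --commands '[0,0,-1,0,0,0,0,0,-2,0,0,0,0,0,-3,0,0,0,0,0,-3.8,0,0,0,0,0,-4.5,0,0,0,0,0,-5.1,0,0,0,0,0,-5.5,0,0,0,0,0,-5.8,0,0,0,0,0,-5.95,0,0,0,0,0,-5.95,0,0,0,0,0,-5.95,0,0,0]'

```text
clock: 14.7
tool_pos: [0.5384, -0.4134, 0.0546]
tcp_rot: [[1.0, 0.002, 0.001], [-0.001, -0.001, 1.0], [0.002, -1.0, -0.001]]
wrist_force: [0.6, -0.6, -0.6]
opening: 0.0656
```

Emit:
arm_command --commands '[0,0,0,0,0,0,0,0,0,0,0,0,0,0,0,0,0,0,0,0,0,0,0,0,0,0,0,0,0,0]' --gripper 82

```text
clock: 15.2
tool_pos: [0.5378, -0.4129, 0.0536]
tcp_rot: [[1.0, 0.0, 0.001], [-0.001, -0.0, 1.0], [0.0, -1.0, -0.0]]
wrist_force: [-0.4, -0.3, -0.0]
opening: 0.082
```

Emit:
arm_command --commands '[0,0,0.7,0,0,0,0,0,1.5,0,0,0,0,0,2.5,0,0,0,0,0,3.7,0,0,0,0,0,4.9,0,0,0,0,0,5.9,0,0,0,0,0,5.9,0,0,0]' --gripper 66

```text
clock: 15.9
tool_pos: [0.54, -0.4148, 0.2991]
tcp_rot: [[1.0, 0.011, 0.001], [-0.001, -0.01, 1.0], [0.011, -1.0, -0.01]]
wrist_force: [0.1, -0.2, 0.7]
opening: 0.0659
```

Emit:
arm_command --commands '[0.05,5.3,0,0,0,0.035,0.05,5.3,0,0,0,0.035,0.05,5.3,0,0,0,0.035,0.05,5.3,0,0,0,0.035,0.05,5.3,0,0,0,0.035,0.05,5.3,0,0,0,0.035,0.05,5.3,0,0,0,0.035,0.05,5.3,0,0,0,0.035]'

```text
clock: 16.7
tool_pos: [0.5396, -0.2022, 0.289]
tcp_rot: [[0.999, -0.001, -0.032], [0.032, -0.0, 0.999], [-0.001, -1.0, -0.0]]
wrist_force: [0.4, -0.0, 0.4]
opening: 0.0657
```

```bash
cat >> h.py <<'E'
def box(im,P,c,yaw,h,z,col=(0,0,255)):
    a=np.radians(yaw); R=np.array([[np.cos(a),-np.sin(a)],[np.sin(a),np.cos(a)]])
    q=np.array([[-h,-h],[h,-h],[h,h],[-h,h]])@R.T+c
    cv2.polylines(im,[proj('w',np.c_[q,np.full(4,z)],P).astype(int)],True,col,1)
def look(fn,boxes):
    s=sense(); P=wristP(s); im=read_camera('wrist')
    print(s['clock'],s['tool_pos'].round(4),'yawz',np.degrees(np.arctan2(s['tcp_rot'][1,2],s['tcp_rot'][0,2])).round(1),s['opening'],s['wrist_force'].round(1))
    for b in boxes: box(im,P,*b)
    cv2.imwrite(fn,im)
E
python3 -c "
from h import *
look('pics/w6.png',[([.608,-.208],0,.023,.08),([.539,-.201],3,.023,.08)])"
```

```text
16.7 [ 0.5396 -0.2022  0.289 ] yawz 91.9 0.06566250307985441 [ 0.4 -0.   0.4]
```

View pics/w6.png

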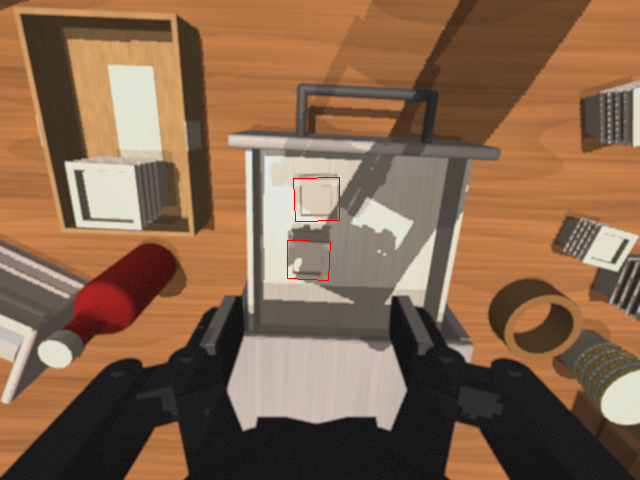

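The large stray stands in the carton at (110,190), and the outlines match small b at (317,198) and small a at (309,261). Lowering onto small b.

Emit:
arm_command --commands '[0,0,-1,0,0,0,0,0,-2,0,0,0,0,0,-3,0,0,0,0,0,-4,0,0,0,0,0,-4.8,0,0,0,0,0,-5.4,0,0,0,0,0,-5.9,0,0,0,0,0,-6.25,0,0,0,0,0,-6.25,0,0,0,0,0,-6.25,0,0,0]'

```text
clock: 17.75
tool_pos: [0.54, -0.2015, 0.0397]
tcp_rot: [[0.999, 0.0, -0.033], [0.033, -0.0, 0.999], [0.0, -1.0, -0.0]]
wrist_force: [-0.1, 0.3, -0.2]
opening: 0.0658
```

Emit:
arm_command --commands '[0,0,0,0,0,0,0,0,0,0,0,0,0,0,0,0,0,0,0,0,0,0,0,0,0,0,0,0,0,0,0,0,0,0,0,0,0,0,0,0,0,0]' --gripper 32

```text
clock: 18.45
tool_pos: [0.5409, -0.2015, 0.0411]
tcp_rot: [[0.999, 0.003, -0.034], [0.034, -0.002, 0.999], [0.003, -1.0, -0.002]]
wrist_force: [0.2, -0.2, 6.2]
opening: 0.0458
```

Emit:
arm_command --commands '[0,0,0.4,0,0,0,0,0,0.9,0,0,0,0,0,1.6,0,0,0,0,0,2.4,0,0,0,0,0,3.2,0,0,0,0,0,4.2,0,0,0,0,0,5.2,0,0,0,0,0,6.2,0,0,0,0,0,6.2,0,0,0]'

```text
clock: 19.35
tool_pos: [0.542, -0.2016, 0.296]
tcp_rot: [[0.999, 0.011, -0.034], [0.035, -0.005, 0.999], [0.011, -1.0, -0.006]]
wrist_force: [0.7, -0.5, -0.2]
opening: 0.0459
```

Emit:
arm_command --commands '[-3.22,-5.3,0,0,0,-0.035,-3.22,-5.3,0,0,0,-0.035,-3.22,-5.3,0,0,0,-0.035,-3.22,-5.3,0,0,0,-0.035,-3.22,-5.3,0,0,0,-0.035,-3.22,-5.3,0,0,0,-0.035,-3.22,-5.3,0,0,0,-0.035,-3.22,-5.3,0,0,0,-0.035,-3.22,-5.3,0,0,0,-0.035]'

```text
clock: 20.25
tool_pos: [0.4116, -0.4115, 0.2872]
tcp_rot: [[1.0, -0.0, -0.001], [0.001, 0.0, 1.0], [-0.0, -1.0, 0.0]]
wrist_force: [0.3, 0.3, -1.5]
opening: 0.0455
```

```bash
python3 -c "
from h import *
look('pics/w7.png',[])"
```

```text
20.25 [ 0.4116 -0.4115  0.2872] yawz 90.1 0.045506965352907894 [ 0.3  0.3 -1.5]
```

View pics/w7.png

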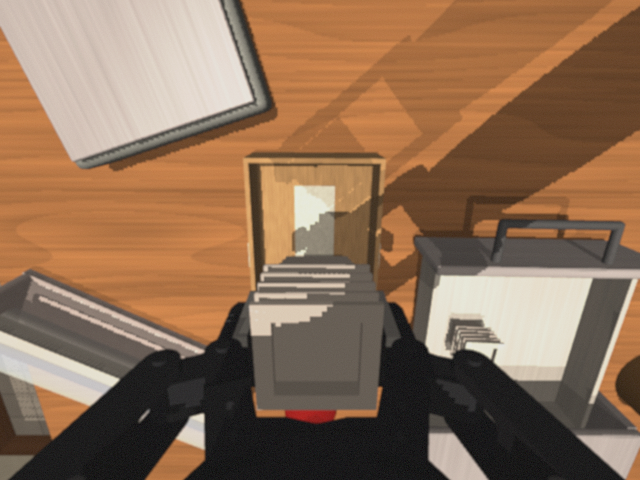

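Emit:
arm_command --commands '[0,0,-1,0,0,0,0,0,-2,0,0,0,0,0,-3,0,0,0,0,0,-4,0,0,0,0,0,-4.8,0,0,0,0,0,-5.5,0,0,0,0,0,-6,0,0,0,0,0,-6.3,0,0,0,0,0,-6.45,0,0,0,0,0,-6.45,0,0,0,0,0,-6.45,0,0,0]'

```text
clock: 21.4
tool_pos: [0.4117, -0.4134, 0.0306]
tcp_rot: [[1.0, 0.001, 0.0], [-0.0, -0.002, 1.0], [0.001, -1.0, -0.002]]
wrist_force: [-0.3, 0.3, 0.3]
opening: 0.0456
```

Emit:
arm_command --commands '[0,0,0,0,0,0,0,0,0,0,0,0,0,0,0,0,0,0,0,0,0,0,0,0,0,0,0,0,0,0]' --gripper 66

```text
clock: 21.9
tool_pos: [0.4109, -0.4129, 0.0295]
tcp_rot: [[1.0, 0.0, 0.001], [-0.001, -0.0, 1.0], [0.0, -1.0, -0.0]]
wrist_force: [0.4, -0.5, 0.1]
opening: 0.066
```

Emit:
arm_command --commands '[0,0,0.7,0,0,0,0,0,1.5,0,0,0,0,0,2.5,0,0,0,0,0,3.7,0,0,0,0,0,4.9,0,0,0,0,0,6,0,0,0,0,0,6.5,0,0,0]'

```text
clock: 22.6
tool_pos: [0.4119, -0.414, 0.2955]
tcp_rot: [[1.0, 0.005, 0.001], [-0.001, -0.006, 1.0], [0.005, -1.0, -0.006]]
wrist_force: [0.8, -0.6, 0.8]
opening: 0.0662
```

Emit:
arm_command --commands '[4.95,5.12,0,0,0,0,4.95,5.12,0,0,0,0,4.95,5.12,0,0,0,0,4.95,5.12,0,0,0,0,4.95,5.12,0,0,0,0,4.95,5.12,0,0,0,0,4.95,5.12,0,0,0,0,4.95,5.12,0,0,0,0,4.95,5.12,0,0,0,0,4.95,5.12,0,0,0,0]'

```text
clock: 23.6
tool_pos: [0.6082, -0.2091, 0.2894]
tcp_rot: [[1.0, -0.0, 0.003], [-0.003, -0.0, 1.0], [-0.0, -1.0, -0.0]]
wrist_force: [-0.0, -0.6, 0.3]
opening: 0.0655
```

```bash
python3 -c "
from h import *
look('pics/w8.png',[([.608,-.208],0,.023,.08)])"
```

```text
23.6 [ 0.6082 -0.2091  0.2894] yawz 89.9 0.06550413971764754 [-0.  -0.6  0.3]
```

View pics/w8.png

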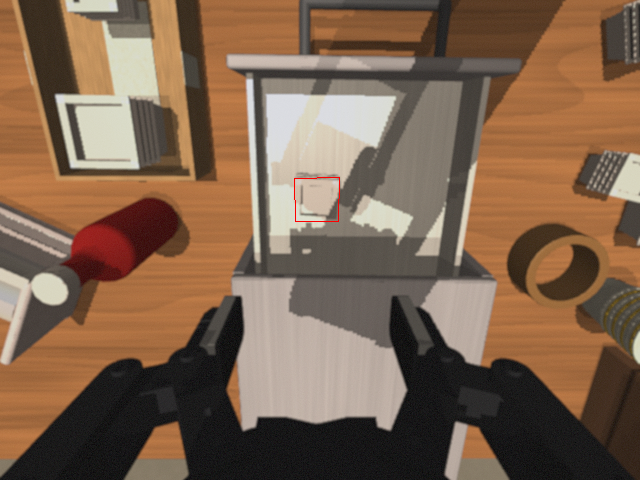

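Outline on small a at (317,199). The two others stand in the carton. Lowering.

Emit:
arm_command --commands '[0,0,-1,0,0,0,0,0,-2,0,0,0,0,0,-3,0,0,0,0,0,-4,0,0,0,0,0,-4.8,0,0,0,0,0,-5.4,0,0,0,0,0,-5.9,0,0,0,0,0,-6.22,0,0,0,0,0,-6.22,0,0,0,0,0,-6.22,0,0,0]'

```text
clock: 24.65
tool_pos: [0.6092, -0.2086, 0.0413]
tcp_rot: [[1.0, 0.001, 0.001], [-0.001, -0.0, 1.0], [0.001, -1.0, -0.0]]
wrist_force: [-0.9, -0.0, 0.1]
opening: 0.066
```

Emit:
arm_command --commands '[0,0,0,0,0,0,0,0,0,0,0,0,0,0,0,0,0,0,0,0,0,0,0,0,0,0,0,0,0,0,0,0,0,0,0,0,0,0,0,0,0,0]' --gripper 32

```text
clock: 25.35
tool_pos: [0.6102, -0.2086, 0.0426]
tcp_rot: [[1.0, 0.003, 0.001], [-0.001, -0.002, 1.0], [0.003, -1.0, -0.002]]
wrist_force: [-0.0, -0.9, 7.1]
opening: 0.0462
```

Emit:
arm_command --commands '[0,0,0.4,0,0,0,0,0,0.9,0,0,0,0,0,1.6,0,0,0,0,0,2.4,0,0,0,0,0,3.2,0,0,0,0,0,4.2,0,0,0,0,0,5.2,0,0,0,0,0,6.2,0,0,0,0,0,6.2,0,0,0]'

```text
clock: 26.25
tool_pos: [0.6113, -0.2088, 0.2978]
tcp_rot: [[1.0, 0.012, 0.001], [-0.001, -0.005, 1.0], [0.012, -1.0, -0.005]]
wrist_force: [0.6, -0.4, -0.1]
opening: 0.0464
```

Emit:
arm_command --commands '[-3.45,-5.12,0,0,0,0,-3.45,-5.12,0,0,0,0,-3.45,-5.12,0,0,0,0,-3.45,-5.12,0,0,0,0,-3.45,-5.12,0,0,0,0,-3.45,-5.12,0,0,0,0,-3.45,-5.12,0,0,0,0,-3.45,-5.12,0,0,0,0,-3.45,-5.12,0,0,0,0]'

```text
clock: 27.15
tool_pos: [0.4717, -0.4114, 0.2884]
tcp_rot: [[1.0, -0.0, -0.001], [0.001, 0.0, 1.0], [-0.0, -1.0, 0.0]]
wrist_force: [0.6, 0.3, -1.4]
opening: 0.0461
```

```bash
python3 -c "
from h import *
look('pics/w9.png',[([.411,-.413],0,.023,.065),([.538,-.413],0,.033,.093),([.47,-.413],0,.023,.065)])"
```

```text
27.15 [ 0.4717 -0.4114  0.2884] yawz 90.1 0.04609752818393912 [ 0.6  0.3 -1.4]
```

View pics/w9.png

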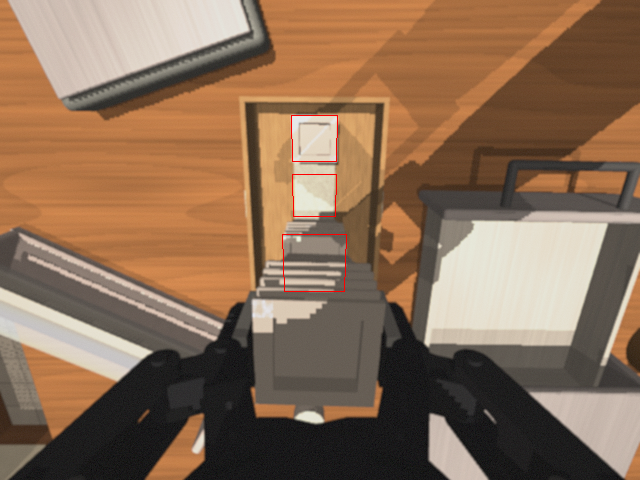

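Emit:
arm_command --commands '[0,0,-1,0,0,0,0,0,-2,0,0,0,0,0,-3,0,0,0,0,0,-4,0,0,0,0,0,-4.8,0,0,0,0,0,-5.5,0,0,0,0,0,-6,0,0,0,0,0,-6.3,0,0,0,0,0,-6.45,0,0,0,0,0,-6.45,0,0,0,0,0,-6.45,0,0,0]'

```text
clock: 28.3
tool_pos: [0.4718, -0.4133, 0.0319]
tcp_rot: [[1.0, 0.001, 0.0], [-0.0, -0.002, 1.0], [0.001, -1.0, -0.002]]
wrist_force: [0.2, -0.7, -0.9]
opening: 0.046
```

Emit:
arm_command --commands '[0,0,0,0,0,0,0,0,0,0,0,0,0,0,0,0,0,0,0,0,0,0,0,0,0,0,0,0,0,0]' --gripper 66

```text
clock: 28.8
tool_pos: [0.4709, -0.4129, 0.0307]
tcp_rot: [[1.0, 0.0, 0.001], [-0.001, -0.0, 1.0], [0.0, -1.0, -0.0]]
wrist_force: [-0.6, -0.6, -0.4]
opening: 0.0661
```

Emit:
arm_command --commands '[0,0,0.7,0,0,0,0,0,1.5,0,0,0,0,0,2.5,0,0,0,0,0,3.7,0,0,0,0,0,4.9,0,0,0,0,0,6,0,0,0,0,0,6.5,0,0,0]'

```text
clock: 29.5
tool_pos: [0.472, -0.4139, 0.2969]
tcp_rot: [[1.0, 0.006, 0.001], [-0.001, -0.006, 1.0], [0.006, -1.0, -0.006]]
wrist_force: [0.8, 0.2, 0.0]
opening: 0.0661
```

```bash
python3 - <<'E'
from h import *
t=read_camera('top'); cv2.imwrite('pics/t4.png',t); crop(t,160,190,320,400,3.5,'pics/ct4.png')
print(sense()['clock'])
a=cv2.imread('pics/top0.png')[190:400,160:340].astype(int); d=np.abs(a-t[190:400,160:340].astype(int)).max(2)
print((d>50).sum(), np.argwhere(d>50).mean(0))
E
```

```text
29.55
3293 [170.53811114 116.49802612]
```

View pics/t4.png

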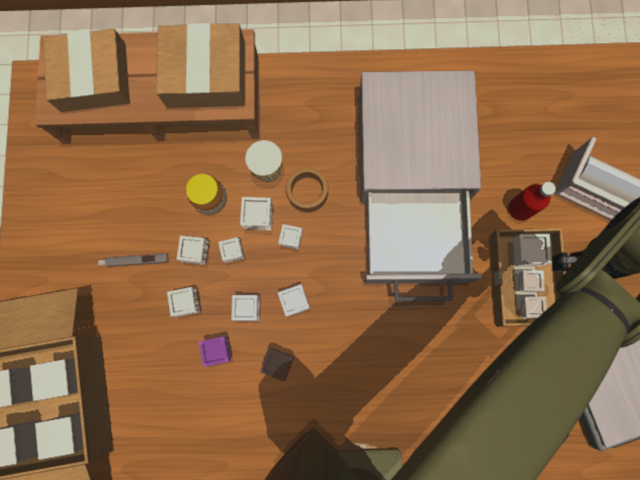

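Three strays are in the carton at (532,248), (530,282) and (530,306), and the drawer is empty. One small stack (small1) was knocked from (242,257) to (231,250). The middle-size four look unchanged. Moving to D.

Emit:
arm_command --commands '[-0.75,13.6,0,0,0,0.314,-0.75,13.6,0,0,0,0.314,-0.75,13.6,0,0,0,0.314,-0.75,13.6,0,0,0,0.314,-0.75,13.6,0,0,0,0.314,-0.75,13.6,0,0,0,0.314,-0.75,13.6,0,0,0,0.314,-0.75,13.6,0,0,0,0.314,-0.75,13.6,0,0,0,0.314,-0.75,13.6,0,0,0,0.314,-0.75,13.6,0,0,0,0.314,-0.75,13.6,0,0,0,0.314,-0.75,13.6,0,0,0,0.314,-0.75,13.6,0,0,0,0.314,-0.75,13.6,0,0,0,0.314]' --gripper 80

```text
clock: 31.05
tool_pos: [0.4411, 0.13, 0.2902]
tcp_rot: [[0.952, -0.0, -0.306], [0.306, -0.0, 0.952], [-0.0, -1.0, -0.0]]
wrist_force: [0.9, -0.8, 0.1]
opening: 0.08
```

```bash
python3 -c "
from h import *
look('pics/w10.png',[([.440,.131],18,.028,.074),([.428,.242],-1,.028,.074)])"
```

```text
31.05 [0.4411 0.13   0.2902] yawz 107.8 0.07995913044937092 [ 0.9 -0.8  0.1]
```

View pics/w10.png

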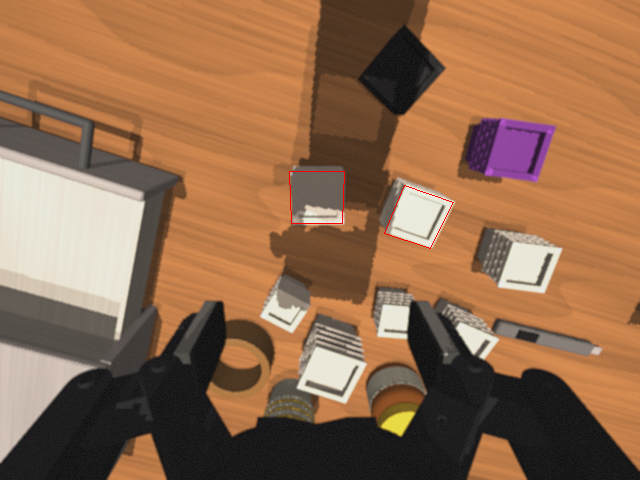

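Outlines fit D at (317,196) (white, 56 mm) and C at (418,214). The black (402,70) and purple (510,150) look-alikes are left alone. Lowering onto D.

Emit:
arm_command --commands '[0,0,-1,0,0,0,0,0,-2,0,0,0,0,0,-3,0,0,0,0,0,-4,0,0,0,0,0,-4.8,0,0,0,0,0,-5.5,0,0,0,0,0,-6.1,0,0,0,0,0,-6.5,0,0,0,0,0,-6.5,0,0,0,0,0,-6.5,0,0,0]'

```text
clock: 32.1
tool_pos: [0.4412, 0.1305, 0.0308]
tcp_rot: [[0.952, -0.0, -0.307], [0.307, -0.0, 0.952], [-0.0, -1.0, -0.0]]
wrist_force: [1.1, 0.2, -0.1]
opening: 0.0798
```

Emit:
arm_command --commands '[0,0,0,0,0,0,0,0,0,0,0,0,0,0,0,0,0,0,0,0,0,0,0,0,0,0,0,0,0,0,0,0,0,0,0,0,0,0,0,0,0,0]' --gripper 42

```text
clock: 32.8
tool_pos: [0.4423, 0.1313, 0.0321]
tcp_rot: [[0.951, 0.003, -0.308], [0.308, 0.0, 0.951], [0.003, -1.0, -0.001]]
wrist_force: [-0.0, -1.3, 5.7]
opening: 0.0554
```

Emit:
arm_command --commands '[0,0,0.4,0,0,0,0,0,0.9,0,0,0,0,0,1.6,0,0,0,0,0,2.4,0,0,0,0,0,3.2,0,0,0,0,0,4.2,0,0,0,0,0,5.2,0,0,0,0,0,6.2,0,0,0,0,0,6.2,0,0,0]'

```text
clock: 33.7
tool_pos: [0.4434, 0.1318, 0.2855]
tcp_rot: [[0.951, 0.012, -0.308], [0.308, 0.002, 0.951], [0.012, -1.0, -0.002]]
wrist_force: [-0.2, 0.2, -1.1]
opening: 0.0555
```

Emit:
arm_command --commands '[4.44,-5.9,0,0,0,-0.33,4.44,-5.9,0,0,0,-0.33,4.44,-5.9,0,0,0,-0.33,4.44,-5.9,0,0,0,-0.33,4.44,-5.9,0,0,0,-0.33,4.44,-5.9,0,0,0,-0.33,4.44,-5.9,0,0,0,-0.33,4.44,-5.9,0,0,0,-0.33,4.44,-5.9,0,0,0,-0.33,4.44,-5.9,0,0,0,-0.33]'

```text
clock: 34.7
tool_pos: [0.6179, -0.1035, 0.2784]
tcp_rot: [[1.0, -0.0, 0.015], [-0.015, 0.0, 1.0], [-0.0, -1.0, 0.0]]
wrist_force: [0.8, 0.2, -2.2]
opening: 0.0557
```

```bash
python3 -c "
from h import *
look('pics/w11.png',[])"
```

```text
34.7 [ 0.6179 -0.1035  0.2784] yawz 89.1 0.055743846765676876 [ 0.8  0.2 -2.2]
```

View pics/w11.png

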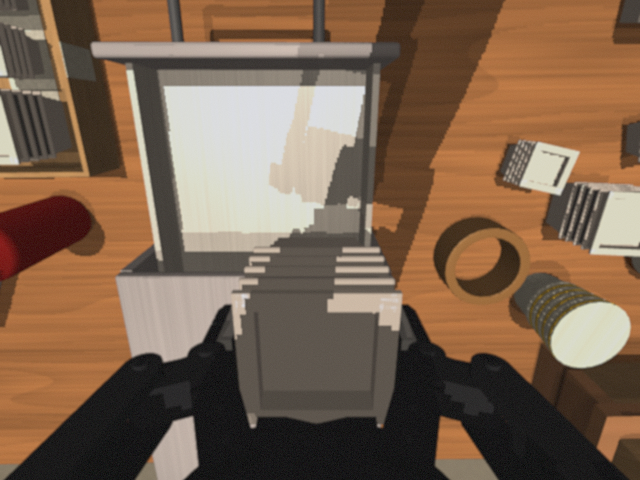

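Emit:
arm_command --commands '[0,0,-1,0,0,0,0,0,-2,0,0,0,0,0,-3,0,0,0,0,0,-3.9,0,0,0,0,0,-4.6,0,0,0,0,0,-5.1,0,0,0,0,0,-5.4,0,0,0,0,0,-5.6,0,0,0,0,0,-5.6,0,0,0,0,0,-5.6,0,0,0]'

```text
clock: 35.75
tool_pos: [0.6193, -0.1048, 0.0559]
tcp_rot: [[1.0, 0.002, 0.017], [-0.017, -0.001, 1.0], [0.002, -1.0, -0.0]]
wrist_force: [-0.3, -0.3, -1.1]
opening: 0.0553
```

Emit:
arm_command --commands '[0,0,0,0,0,0,0,0,0,0,0,0,0,0,0,0,0,0,0,0,0,0,0,0,0,0,0,0,0,0]' --gripper 70

```text
clock: 36.25
tool_pos: [0.6186, -0.1048, 0.0547]
tcp_rot: [[1.0, 0.0, 0.017], [-0.017, -0.0, 1.0], [0.0, -1.0, -0.0]]
wrist_force: [-0.2, -0.3, -0.1]
opening: 0.07
```

Emit:
arm_command --commands '[0,0,0.7,0,0,0,0,0,1.5,0,0,0,0,0,2.5,0,0,0,0,0,3.7,0,0,0,0,0,4.9,0,0,0,0,0,5.8,0,0,0,0,0,5.8,0,0,0]'

```text
clock: 36.95
tool_pos: [0.6213, -0.1055, 0.2952]
tcp_rot: [[1.0, 0.013, 0.017], [-0.017, -0.003, 1.0], [0.013, -1.0, -0.003]]
wrist_force: [-0.4, 0.1, 0.2]
opening: 0.0698
```

Emit:
arm_command --commands '[-4.75,8.67,0,0,0,0,-4.75,8.67,0,0,0,0,-4.75,8.67,0,0,0,0,-4.75,8.67,0,0,0,0,-4.75,8.67,0,0,0,0,-4.75,8.67,0,0,0,0,-4.75,8.67,0,0,0,0,-4.75,8.67,0,0,0,0,-4.75,8.67,0,0,0,0,-4.75,8.67,0,0,0,0,-4.75,8.67,0,0,0,0,-4.75,8.67,0,0,0,0]' --gripper 80

```text
clock: 38.15
tool_pos: [0.4292, 0.2409, 0.2862]
tcp_rot: [[1.0, -0.0, 0.019], [-0.019, -0.0, 1.0], [-0.0, -1.0, -0.0]]
wrist_force: [0.1, 0.2, -0.7]
opening: 0.0802
```

```bash
python3 -c "
from h import *
look('pics/w12.png',[([.428,.242],-1,.028,.074),([.443,.385],8,.028,.074),([.565,.365],-6,.028,.074),([.618,-.105],-1,.028,.094)])"
```

```text
38.15 [0.4292 0.2409 0.2862] yawz 88.9 0.08017177809169891 [ 0.1  0.2 -0.7]
```

View pics/w12.png

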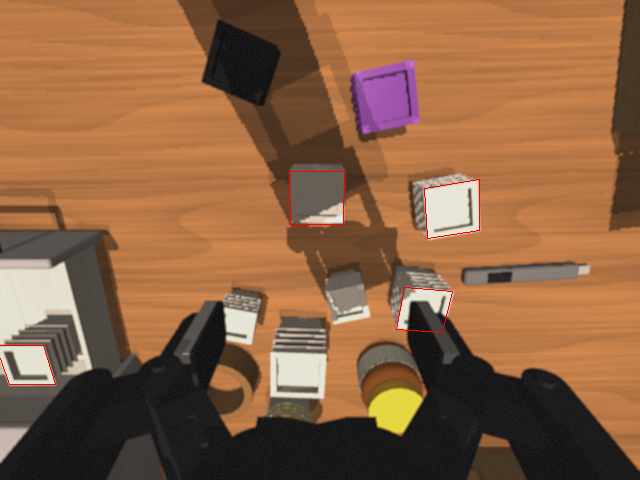

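Outlines fit C (317,196), B (452,208) and A (425,310), and D in the drawer (28,365). Lowering onto C.

Emit:
arm_command --commands '[0,0,-1,0,0,0,0,0,-2,0,0,0,0,0,-3,0,0,0,0,0,-4,0,0,0,0,0,-4.8,0,0,0,0,0,-5.5,0,0,0,0,0,-6.1,0,0,0,0,0,-6.4,0,0,0,0,0,-6.4,0,0,0,0,0,-6.4,0,0,0]'

```text
clock: 39.2
tool_pos: [0.4294, 0.2419, 0.0314]
tcp_rot: [[1.0, 0.001, 0.018], [-0.018, 0.0, 1.0], [0.001, -1.0, 0.0]]
wrist_force: [0.7, 0.1, 0.4]
opening: 0.0802
```

Emit:
arm_command --commands '[0,0,0,0,0,0,0,0,0,0,0,0,0,0,0,0,0,0,0,0,0,0,0,0,0,0,0,0,0,0,0,0,0,0,0,0,0,0,0,0,0,0]' --gripper 42

```text
clock: 39.9
tool_pos: [0.4299, 0.2425, 0.0323]
tcp_rot: [[1.0, 0.003, 0.017], [-0.017, 0.001, 1.0], [0.003, -1.0, 0.001]]
wrist_force: [0.0, -1.2, 6.2]
opening: 0.0554
```

Emit:
arm_command --commands '[0,0,0.4,0,0,0,0,0,0.9,0,0,0,0,0,1.6,0,0,0,0,0,2.4,0,0,0,0,0,3.2,0,0,0,0,0,4.2,0,0,0,0,0,5.2,0,0,0,0,0,6.2,0,0,0,0,0,6.2,0,0,0]'

```text
clock: 40.8
tool_pos: [0.4309, 0.2432, 0.2858]
tcp_rot: [[1.0, 0.011, 0.017], [-0.017, 0.005, 1.0], [0.011, -1.0, 0.005]]
wrist_force: [1.1, 0.4, -0.6]
opening: 0.0556
```

Emit:
arm_command --commands '[4.75,-11.37,0,0,0,0,4.75,-11.37,0,0,0,0,4.75,-11.37,0,0,0,0,4.75,-11.37,0,0,0,0,4.75,-11.37,0,0,0,0,4.75,-11.37,0,0,0,0,4.75,-11.37,0,0,0,0,4.75,-11.37,0,0,0,0,4.75,-11.37,0,0,0,0,4.75,-11.37,0,0,0,0,4.75,-11.37,0,0,0,0,4.75,-11.37,0,0,0,0,4.75,-11.37,0,0,0,0,4.75,-11.37,0,0,0,0]'

```text
clock: 42.2
tool_pos: [0.6181, -0.2113, 0.2783]
tcp_rot: [[1.0, -0.0, 0.015], [-0.015, 0.0, 1.0], [-0.0, -1.0, 0.0]]
wrist_force: [0.1, -0.5, -1.5]
opening: 0.0558
```

```bash
python3 -c "
from h import *
look('pics/w13.png',[])"
```

```text
42.2 [ 0.6181 -0.2113  0.2783] yawz 89.1 0.05581424747989158 [ 0.1 -0.5 -1.5]
```

View pics/w13.png

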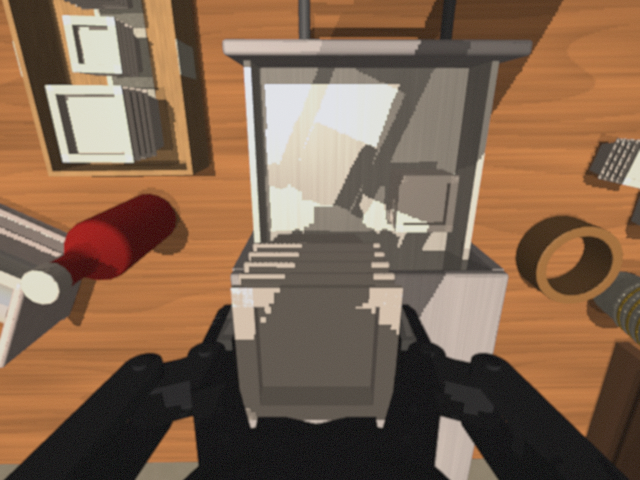

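C is held and D stands at (425,200) in the drawer. Lowering C beside it.

Emit:
arm_command --commands '[0,0,-1,0,0,0,0,0,-2,0,0,0,0,0,-3,0,0,0,0,0,-3.9,0,0,0,0,0,-4.6,0,0,0,0,0,-5.1,0,0,0,0,0,-5.4,0,0,0,0,0,-5.6,0,0,0,0,0,-5.6,0,0,0,0,0,-5.6,0,0,0]'

```text
clock: 43.25
tool_pos: [0.6194, -0.213, 0.0559]
tcp_rot: [[1.0, 0.002, 0.017], [-0.017, -0.001, 1.0], [0.002, -1.0, -0.001]]
wrist_force: [-0.9, -0.6, -1.7]
opening: 0.0554
```

Emit:
arm_command --commands '[0,0,0,0,0,0,0,0,0,0,0,0,0,0,0,0,0,0,0,0,0,0,0,0,0,0,0,0,0,0]' --gripper 70

```text
clock: 43.75
tool_pos: [0.6186, -0.2128, 0.0548]
tcp_rot: [[1.0, 0.0, 0.017], [-0.017, -0.0, 1.0], [0.0, -1.0, -0.0]]
wrist_force: [0.5, 0.3, 0.7]
opening: 0.0701
```

Emit:
arm_command --commands '[0,0,0.7,0,0,0,0,0,1.5,0,0,0,0,0,2.5,0,0,0,0,0,3.7,0,0,0,0,0,4.9,0,0,0,0,0,5.8,0,0,0,0,0,5.8,0,0,0]'

```text
clock: 44.45
tool_pos: [0.6211, -0.2139, 0.2954]
tcp_rot: [[1.0, 0.012, 0.017], [-0.017, -0.005, 1.0], [0.012, -1.0, -0.005]]
wrist_force: [0.3, -0.7, 1.4]
opening: 0.07
```

Emit:
arm_command --commands '[-4.37,14.95,0,0,0,0.157,-4.37,14.95,0,0,0,0.157,-4.37,14.95,0,0,0,0.157,-4.37,14.95,0,0,0,0.157,-4.37,14.95,0,0,0,0.157,-4.37,14.95,0,0,0,0.157,-4.37,14.95,0,0,0,0.157,-4.37,14.95,0,0,0,0.157,-4.37,14.95,0,0,0,0.157,-4.37,14.95,0,0,0,0.157,-4.37,14.95,0,0,0,0.157,-4.37,14.95,0,0,0,0.157,-4.37,14.95,0,0,0,0.157,-4.37,14.95,0,0,0,0.157,-4.37,14.95,0,0,0,0.157,-4.37,14.95,0,0,0,0.157,-4.37,14.95,0,0,0,0.157]' --gripper 80

```text
clock: 46.15
tool_pos: [0.4442, 0.3841, 0.2865]
tcp_rot: [[0.99, 0.0, -0.138], [0.138, -0.0, 0.99], [-0.0, -1.0, -0.0]]
wrist_force: [0.8, -0.8, 0.1]
opening: 0.0802
```

```bash
python3 -c "
from h import *
look('pics/w14.png',[([.443,.385],8,.028,.074),([.565,.365],-6,.028,.074)])"
```

```text
46.15 [0.4442 0.3841 0.2865] yawz 97.9 0.08022719890057195 [ 0.8 -0.8  0.1]
```

View pics/w14.png

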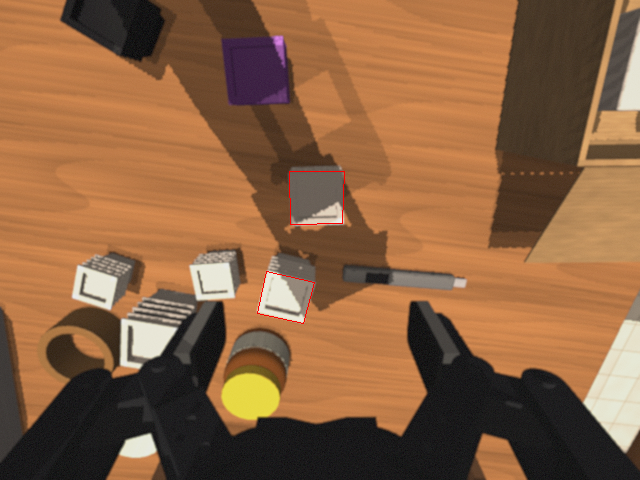

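The outline fits B at (317,196). Lowering.

Emit:
arm_command --commands '[0,0,-1,0,0,0,0,0,-2,0,0,0,0,0,-3,0,0,0,0,0,-4,0,0,0,0,0,-4.8,0,0,0,0,0,-5.5,0,0,0,0,0,-6.1,0,0,0,0,0,-6.4,0,0,0,0,0,-6.4,0,0,0,0,0,-6.4,0,0,0]'

```text
clock: 47.2
tool_pos: [0.4445, 0.3854, 0.0316]
tcp_rot: [[0.99, 0.001, -0.139], [0.139, 0.001, 0.99], [0.001, -1.0, 0.001]]
wrist_force: [-0.2, -1.0, 1.0]
opening: 0.08
```

Emit:
arm_command --commands '[0,0,0,0,0,0,0,0,0,0,0,0,0,0,0,0,0,0,0,0,0,0,0,0,0,0,0,0,0,0,0,0,0,0,0,0,0,0,0,0,0,0]' --gripper 42

```text
clock: 47.9
tool_pos: [0.445, 0.3861, 0.0326]
tcp_rot: [[0.99, 0.003, -0.14], [0.14, 0.002, 0.99], [0.003, -1.0, 0.001]]
wrist_force: [-0.2, -0.6, 6.0]
opening: 0.0558
```

Emit:
arm_command --commands '[0,0,0.4,0,0,0,0,0,0.9,0,0,0,0,0,1.6,0,0,0,0,0,2.4,0,0,0,0,0,3.2,0,0,0,0,0,4.2,0,0,0,0,0,5.2,0,0,0,0,0,6.2,0,0,0,0,0,6.2,0,0,0]'

```text
clock: 48.8
tool_pos: [0.4458, 0.3869, 0.2875]
tcp_rot: [[0.99, 0.011, -0.14], [0.14, 0.008, 0.99], [0.012, -1.0, 0.006]]
wrist_force: [0.9, 0.7, 0.2]
opening: 0.0555
```

Emit:
arm_command --commands '[2.37,-12.25,0,0,0,-0.157,2.37,-12.25,0,0,0,-0.157,2.37,-12.25,0,0,0,-0.157,2.37,-12.25,0,0,0,-0.157,2.37,-12.25,0,0,0,-0.157,2.37,-12.25,0,0,0,-0.157,2.37,-12.25,0,0,0,-0.157,2.37,-12.25,0,0,0,-0.157,2.37,-12.25,0,0,0,-0.157,2.37,-12.25,0,0,0,-0.157,2.37,-12.25,0,0,0,-0.157,2.37,-12.25,0,0,0,-0.157,2.37,-12.25,0,0,0,-0.157,2.37,-12.25,0,0,0,-0.157]'

```text
clock: 50.2
tool_pos: [0.5382, -0.1034, 0.2784]
tcp_rot: [[1.0, -0.0, 0.015], [-0.015, 0.0, 1.0], [-0.0, -1.0, 0.0]]
wrist_force: [1.1, 0.6, -1.1]
opening: 0.0558
```

```bash
python3 -c "
from h import *
look('pics/w15.png',[])"
```

```text
50.2 [ 0.5382 -0.1034  0.2784] yawz 89.2 0.05580576290477266 [ 1.1  0.6 -1.1]
```

View pics/w15.png

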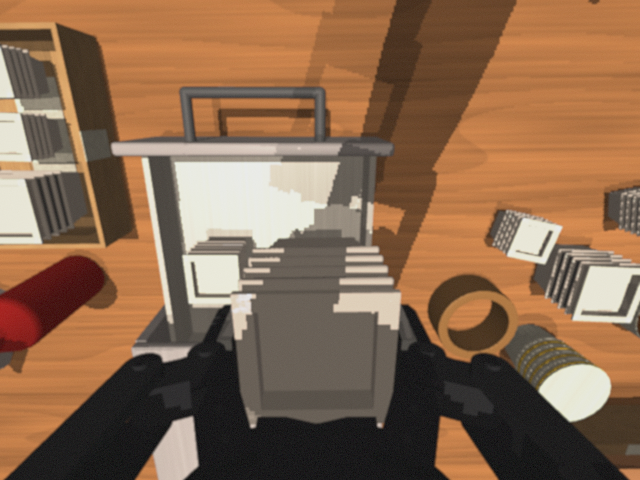

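B is held and C stands at (215,275). Lowering B in front of D.

Emit:
arm_command --commands '[0,0,-1,0,0,0,0,0,-2,0,0,0,0,0,-3,0,0,0,0,0,-3.9,0,0,0,0,0,-4.6,0,0,0,0,0,-5.1,0,0,0,0,0,-5.4,0,0,0,0,0,-5.6,0,0,0,0,0,-5.6,0,0,0,0,0,-5.6,0,0,0]'

```text
clock: 51.25
tool_pos: [0.5393, -0.1048, 0.0556]
tcp_rot: [[1.0, 0.002, 0.016], [-0.016, -0.001, 1.0], [0.002, -1.0, -0.0]]
wrist_force: [0.3, -0.1, -0.4]
opening: 0.0559
```

Emit:
arm_command --commands '[0,0,0,0,0,0,0,0,0,0,0,0,0,0,0,0,0,0,0,0,0,0,0,0,0,0,0,0,0,0]' --gripper 70

```text
clock: 51.75
tool_pos: [0.5386, -0.1048, 0.0547]
tcp_rot: [[1.0, 0.0, 0.017], [-0.017, -0.0, 1.0], [0.0, -1.0, -0.0]]
wrist_force: [0.0, -0.5, 0.4]
opening: 0.0699
```

Emit:
arm_command --commands '[0,0,0.7,0,0,0,0,0,1.5,0,0,0,0,0,2.5,0,0,0,0,0,3.7,0,0,0,0,0,4.9,0,0,0,0,0,5.8,0,0,0,0,0,5.8,0,0,0]'

```text
clock: 52.45
tool_pos: [0.5413, -0.1056, 0.2945]
tcp_rot: [[1.0, 0.012, 0.017], [-0.017, -0.004, 1.0], [0.012, -1.0, -0.003]]
wrist_force: [0.1, -0.7, 1.0]
opening: 0.0701
```

Emit:
arm_command --commands '[0.67,11.75,0,0,0,-1.658,0.67,11.75,0,0,0,-1.658,0.67,11.75,0,0,0,-1.658,0.67,11.75,0,0,0,-1.658,0.67,11.75,0,0,0,-1.658,0.67,11.75,0,0,0,-1.658,0.67,11.75,0,0,0,-1.658,0.67,11.75,0,0,0,-1.658,0.67,11.75,0,0,0,-1.658,0.67,11.75,0,0,0,-1.658,0.67,11.75,0,0,0,-1.658,0.67,11.75,0,0,0,-1.658,0.67,11.75,0,0,0,-1.658,0.67,11.75,0,0,0,-1.658,0.67,11.75,0,0,0,-1.658]' --gripper 80

```text
clock: 53.95
tool_pos: [0.5653, 0.3648, 0.2861]
tcp_rot: [[-0.103, -0.001, 0.995], [-0.995, -0.0, -0.103], [0.0, -1.0, -0.001]]
wrist_force: [0.5, 0.0, -0.2]
opening: 0.0797
```

```bash
python3 -c "
from h import *
look('pics/w16.png',[([.565,.365],-6,.028,.074)])"
```

```text
53.95 [0.5653 0.3648 0.2861] yawz -5.9 0.0797367079118158 [ 0.5  0.  -0.2]
```

View pics/w16.png

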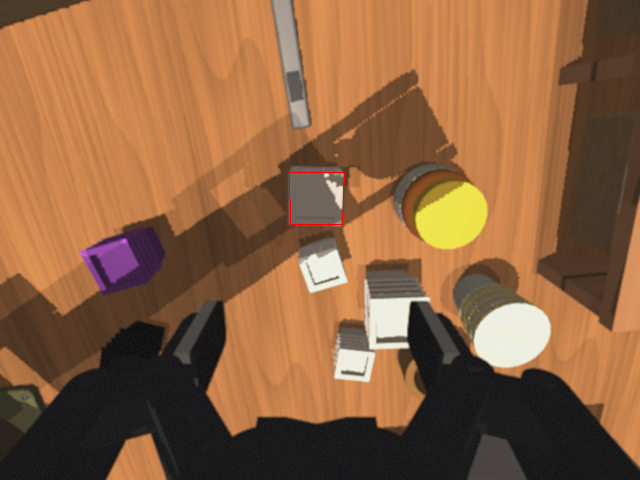

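The outline fits A at (317,198). The fingers clear the jar (left edge (395,200)) and the knocked small stack (322,268). Lowering.

Emit:
arm_command --commands '[0,0,-1,0,0,0,0,0,-2,0,0,0,0,0,-3,0,0,0,0,0,-4,0,0,0,0,0,-4.8,0,0,0,0,0,-5.5,0,0,0,0,0,-6.1,0,0,0,0,0,-6.4,0,0,0,0,0,-6.4,0,0,0,0,0,-6.4,0,0,0]'

```text
clock: 55.0
tool_pos: [0.566, 0.3655, 0.0317]
tcp_rot: [[-0.104, 0.001, 0.995], [-0.995, 0.001, -0.104], [-0.001, -1.0, 0.001]]
wrist_force: [0.4, -0.1, 0.2]
opening: 0.0804
```

Emit:
arm_command --commands '[0,0,0,0,0,0,0,0,0,0,0,0,0,0,0,0,0,0,0,0,0,0,0,0,0,0,0,0,0,0,0,0,0,0,0,0,0,0,0,0,0,0]' --gripper 42

```text
clock: 55.7
tool_pos: [0.5665, 0.366, 0.0327]
tcp_rot: [[-0.104, 0.003, 0.995], [-0.995, 0.002, -0.104], [-0.002, -1.0, 0.003]]
wrist_force: [-0.8, 0.2, 7.0]
opening: 0.0559
```

Emit:
arm_command --commands '[0,0,0.4,0,0,0,0,0,0.9,0,0,0,0,0,1.6,0,0,0,0,0,2.4,0,0,0,0,0,3.2,0,0,0,0,0,4.2,0,0,0,0,0,5.2,0,0,0,0,0,6.2,0,0,0,0,0,6.2,0,0,0]'

```text
clock: 56.6
tool_pos: [0.5677, 0.3666, 0.2883]
tcp_rot: [[-0.104, 0.012, 0.995], [-0.995, 0.007, -0.104], [-0.008, -1.0, 0.012]]
wrist_force: [0.0, 0.5, 0.9]
opening: 0.0557
```

Emit:
arm_command --commands '[-0.67,-14.45,0,0,0,1.658,-0.67,-14.45,0,0,0,1.658,-0.67,-14.45,0,0,0,1.658,-0.67,-14.45,0,0,0,1.658,-0.67,-14.45,0,0,0,1.658,-0.67,-14.45,0,0,0,1.658,-0.67,-14.45,0,0,0,1.658,-0.67,-14.45,0,0,0,1.658,-0.67,-14.45,0,0,0,1.658,-0.67,-14.45,0,0,0,1.658,-0.67,-14.45,0,0,0,1.658,-0.67,-14.45,0,0,0,1.658,-0.67,-14.45,0,0,0,1.658,-0.67,-14.45,0,0,0,1.658,-0.67,-14.45,0,0,0,1.658,-0.67,-14.45,0,0,0,1.658,-0.67,-14.45,0,0,0,1.658]'

```text
clock: 58.3
tool_pos: [0.5387, -0.2112, 0.2786]
tcp_rot: [[1.0, 0.0, 0.015], [-0.015, 0.0, 1.0], [0.0, -1.0, 0.0]]
wrist_force: [0.6, -0.8, -1.3]
opening: 0.0556
```

```bash
python3 -c "
from h import *
look('pics/w17.png',[])"
```

```text
58.3 [ 0.5387 -0.2112  0.2786] yawz 89.1 0.05562419805978072 [ 0.6 -0.8 -1.3]
```

View pics/w17.png

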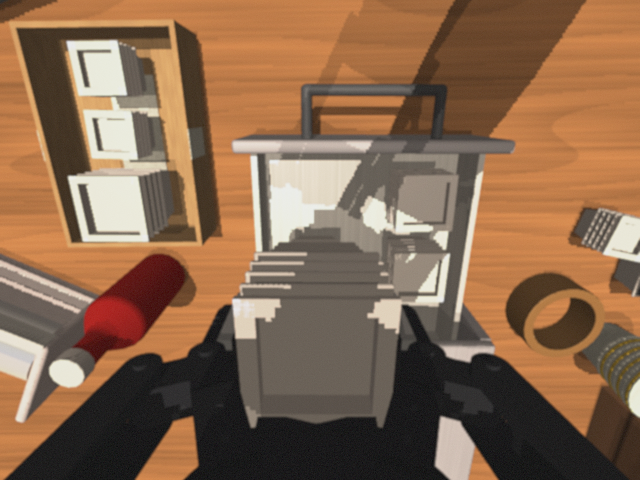

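A is held. B (423,200) and D (417,275) stand in the drawer, and the strays are upright in the carton. Lowering A.

Emit:
arm_command --commands '[0,0,-1,0,0,0,0,0,-2,0,0,0,0,0,-3,0,0,0,0,0,-3.9,0,0,0,0,0,-4.6,0,0,0,0,0,-5.1,0,0,0,0,0,-5.4,0,0,0,0,0,-5.6,0,0,0,0,0,-5.6,0,0,0,0,0,-5.6,0,0,0]'

```text
clock: 59.35
tool_pos: [0.5393, -0.213, 0.0557]
tcp_rot: [[1.0, 0.002, 0.017], [-0.017, -0.001, 1.0], [0.002, -1.0, -0.001]]
wrist_force: [1.4, -0.1, -1.5]
opening: 0.0555
```

Emit:
arm_command --commands '[0,0,0,0,0,0,0,0,0,0,0,0,0,0,0,0,0,0,0,0,0,0,0,0,0,0,0,0,0,0]' --gripper 70

```text
clock: 59.85
tool_pos: [0.5386, -0.2128, 0.0548]
tcp_rot: [[1.0, 0.0, 0.017], [-0.017, -0.0, 1.0], [0.0, -1.0, -0.0]]
wrist_force: [-0.8, 0.1, 0.6]
opening: 0.0701
```

Emit:
arm_command --commands '[0,0,0.7,0,0,0,0,0,1.5,0,0,0,0,0,2.5,0,0,0,0,0,3.7,0,0,0,0,0,4.9,0,0,0,0,0,5.8,0,0,0,0,0,5.8,0,0,0]'

```text
clock: 60.55
tool_pos: [0.5411, -0.214, 0.2947]
tcp_rot: [[1.0, 0.012, 0.017], [-0.017, -0.006, 1.0], [0.012, -1.0, -0.006]]
wrist_force: [-0.3, -0.3, 0.7]
opening: 0.0699
```

Emit:
arm_command --commands '[-2.6,1.4,0,0,0,-1.57,-2.6,1.4,0,0,0,-1.57,-2.6,1.4,0,0,0,-1.57,-2.6,1.4,0,0,0,-1.57,-2.6,1.4,0,0,0,-1.57,-2.6,1.4,0,0,0,-1.57,-2.6,1.4,0,0,0,-1.57,-2.6,1.4,0,0,0,-1.57,-2.6,1.4,0,0,0,-1.57,-2.6,1.4,0,0,0,-1.57,-2.6,1.4,0,0,0,-1.57,-2.6,1.4,0,0,0,-1.57,-2.6,1.4,0,0,0,-1.57]' --gripper 34

```text
clock: 61.85
tool_pos: [0.4342, -0.1566, 0.2857]
tcp_rot: [[-0.014, -0.001, 1.0], [-1.0, 0.001, -0.014], [-0.001, -1.0, -0.001]]
wrist_force: [0.3, -0.1, 0.1]
opening: 0.0341
```

```bash
python3 -c "
from h import *
look('pics/w18.png',[([.436,-.158],0,.005,.088)]+[([x,y],-1,.028,.094) for x in(.538,.618) for y in(-.105,-.213)])
cv2.imwrite('pics/s18.png',read_camera('scene'));cv2.imwrite('pics/t18.png',read_camera('top'))"
```

```text
61.85 [ 0.4342 -0.1566  0.2857] yawz -0.8 0.03406586398409574 [ 0.3 -0.1  0.1]
```

View pics/w18.png

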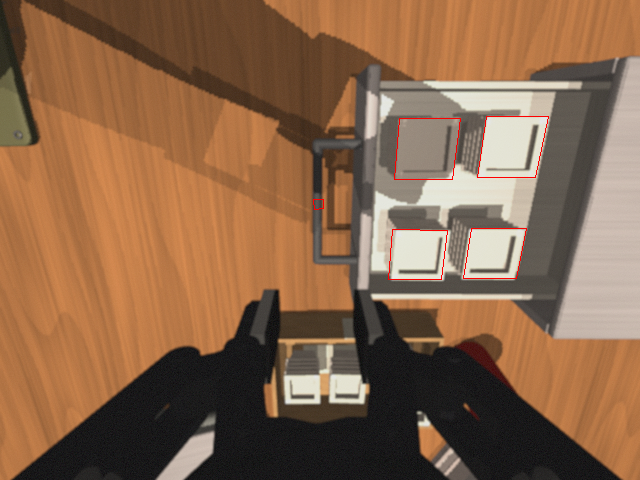

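View pics/s18.png

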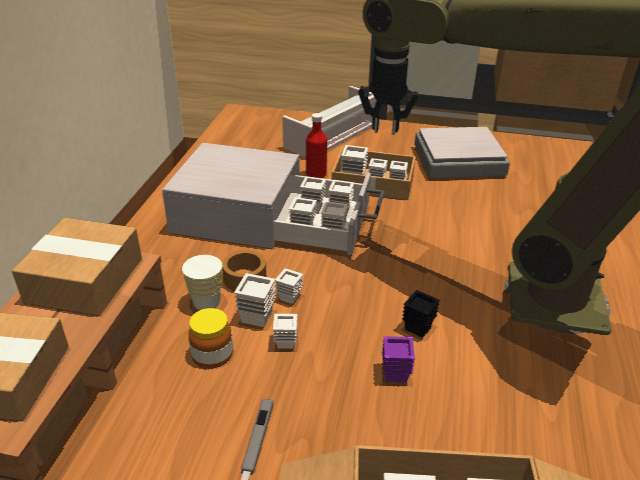

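View pics/t18.png

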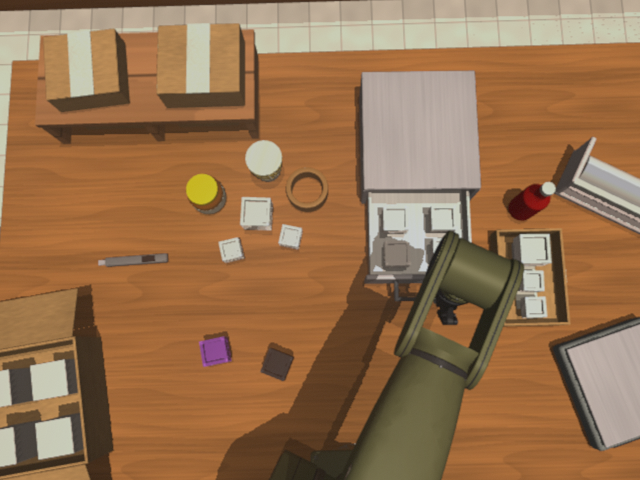

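All four middle-size stacks are upright in the drawer, with every outline fitting, and the three strays are in the carton at top (533,250), (531,282) and (535,306). Gripping the handle at wrist (318,203) again.

Emit:
arm_command --commands '[0,0,-1,0,0,0,0,0,-2,0,0,0,0,0,-3,0,0,0,0,0,-3.8,0,0,0,0,0,-4.4,0,0,0,0,0,-4.9,0,0,0,0,0,-5.3,0,0,0,0,0,-5.3,0,0,0,0,0,-5.3,0,0,0]'

```text
clock: 62.9
tool_pos: [0.4346, -0.1568, 0.0747]
tcp_rot: [[-0.016, -0.0, 1.0], [-1.0, 0.0, -0.016], [-0.0, -1.0, -0.0]]
wrist_force: [0.6, -0.9, -0.1]
opening: 0.0336
```

Emit:
arm_command --commands '[0,0,0,0,0,0,0,0,0,0,0,0,0,0,0,0,0,0,0,0,0,0,0,0,0,0,0,0,0,0,0,0,0,0,0,0,0,0,0,0,0,0]' --gripper 4 --force 40

```text
clock: 63.6
tool_pos: [0.4354, -0.1572, 0.076]
tcp_rot: [[-0.016, 0.002, 1.0], [-1.0, -0.001, -0.016], [0.001, -1.0, 0.002]]
wrist_force: [-1.3, 0.1, 6.0]
opening: 0.0081
```

Emit:
arm_command --commands '[0.15,0,0,0,0,0,0.4,0,0,0,0,0,0.65,0,0,0,0,0,0.9,-0.01,0,0,0,0,1.15,-0.02,0,0,0,0,1.4,-0.02,0,0,0,0,1.65,-0.03,0,0,0,0,1.9,-0.03,0,0,0,0,2.15,-0.03,0,0,0,0,2.4,-0.04,0,0,0,0,2.65,-0.04,0,0,0,0,2.9,-0.05,0,0,0,0,3.15,-0.05,0,0,0,0,3.4,-0.06,0,0,0,0,3.65,-0.06,0,0,0,0,3.85,-0.06,0,0,0,0,4.05,-0.06,0,0,0,0,4.2,-0.07,0,0,0,0,4.3,-0.07,0,0,0,0,4.3,-0.07,0,0,0,0]'

```text
clock: 65.6
tool_pos: [0.6082, -0.1601, 0.076]
tcp_rot: [[-0.016, 0.004, 1.0], [-1.0, -0.001, -0.016], [0.001, -1.0, 0.004]]
wrist_force: [1.0, -0.8, 4.9]
opening: 0.0085
```

Emit:
arm_command --commands '[0.1,0,0,0,0,0,0.2,0,0,0,0,0,0.28,0,0,0,0,0,0.28,0,0,0,0,0,0.28,0,0,0,0,0]'

```text
clock: 66.1
tool_pos: [0.6188, -0.1603, 0.076]
tcp_rot: [[-0.016, 0.003, 1.0], [-1.0, -0.002, -0.016], [0.002, -1.0, 0.003]]
wrist_force: [0.3, -1.9, 4.9]
opening: 0.0084
```

Emit:
arm_command --commands '[0.05,0,0,0,0,0,0.1,0,0,0,0,0,0.1,0,0,0,0,0,0.1,0,0,0,0,0]'

```text
clock: 66.5
tool_pos: [0.6204, -0.1603, 0.076]
tcp_rot: [[-0.016, -0.003, 1.0], [-1.0, -0.001, -0.016], [0.001, -1.0, -0.003]]
wrist_force: [-7.7, -1.5, 11.5]
opening: 0.0082
```

Emit:
arm_command --commands '[0.05,0,0,0,0,0,0.07,0,0,0,0,0,0.07,0,0,0,0,0,0.07,0,0,0,0,0]'

```text
clock: 66.9
tool_pos: [0.6204, -0.1603, 0.076]
tcp_rot: [[-0.016, -0.011, 1.0], [-1.0, -0.0, -0.016], [0.001, -1.0, -0.011]]
wrist_force: [-18.4, -1.8, 17.9]
opening: 0.0082
```

Resistance rises to -18 N with x unchanged at 0.620, so it is at the closed stop. Easing off, releasing, and going up and away.

Emit:
arm_command --commands '[-0.1,0,0,0,0,0,-0.12,0,0,0,0,0]'

```text
clock: 67.1
tool_pos: [0.6202, -0.1603, 0.076]
tcp_rot: [[-0.016, 0.003, 1.0], [-1.0, -0.001, -0.016], [0.001, -1.0, 0.003]]
wrist_force: [1.1, -2.6, 4.6]
opening: 0.0085
```

Emit:
arm_command --commands '[0,0,0,0,0,0,0,0,0,0,0,0,0,0,0,0,0,0,0,0,0,0,0,0,0,0,0,0,0,0]' --gripper 32

```text
clock: 67.6
tool_pos: [0.6195, -0.1594, 0.0741]
tcp_rot: [[-0.016, -0.001, 1.0], [-1.0, 0.0, -0.016], [-0.0, -1.0, -0.001]]
wrist_force: [-0.1, 0.3, -0.2]
opening: 0.032
```

Emit:
arm_command --commands '[0,0,0.3,0,0,0,0,0,0.8,0,0,0,0,0,1.5,0,0,0,0,0,2.5,0,0,0,0,0,3.5,0,0,0,0,0,4.5,0,0,0,0,0,5.5,0,0,0,-1,2,5.5,0,0,0,-2,4,5.5,0,0,0,-3,6,5.5,0,0,0,-4,8,5.5,0,0,0,-4,8,5.5,0,0,0,-4,8,5.5,0,0,0]'

```text
clock: 68.9
tool_pos: [0.4843, 0.1103, 0.2958]
tcp_rot: [[-0.016, 0.002, 1.0], [-1.0, 0.0, -0.016], [-0.0, -1.0, 0.002]]
wrist_force: [2.0, 1.3, -0.1]
opening: 0.0321
```

```bash
python3 - <<'E'
from h import *
s=sense(); print(s['clock'],s['tool_pos'],s['wrist_force'],s['opening'])
t=read_camera('top'); c=read_camera('scene'); cv2.imwrite('pics/t19.png',t); cv2.imwrite('pics/s19.png',c)
crop(t,350,150,580,335,3.4,'pics/c19.png')
E
```

```text
68.9 [0.48434772 0.11025682 0.29577769] [ 2.03237743  1.32790882 -0.12711086] 0.03205802217916651
```

View pics/c19.png

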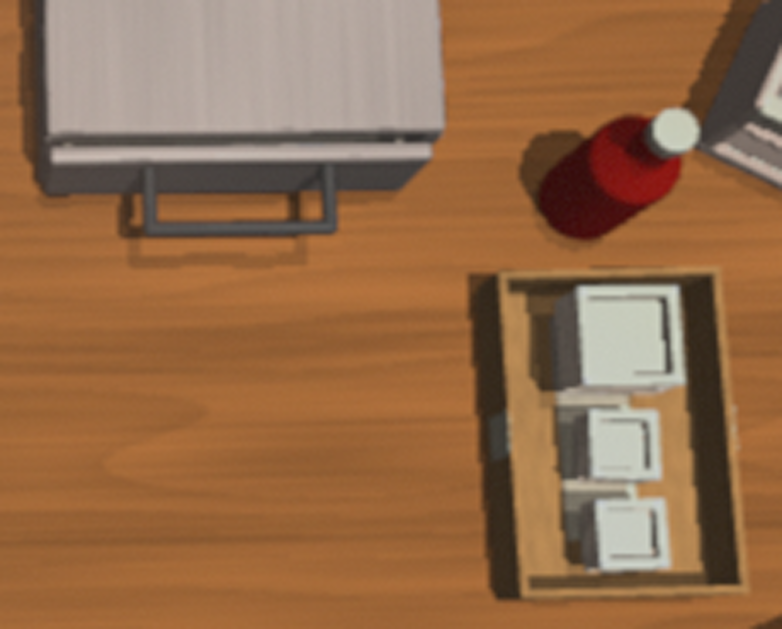

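View pics/s19.png

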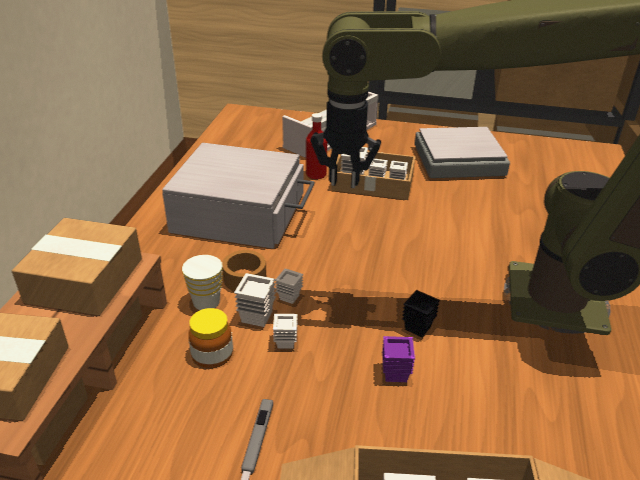

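```bash
python3 - <<'E'
from h import *
f=lambda p,o=(350,150),k=3.4:(np.array(p)+.5)/k-.5+o
for n,ps,z in [('unit front top edge',[(48,134),(440,129)],.13),('drawer front top, back edge',[(52,148),(432,144)],.104),('front edge',[(52,162),(432,158)],.104),('handle',[(148,232),(335,232)],.093)]:
    print(n,unproj('top',f(ps),z).round(4).tolist())
t=cv2.imread('pics/t19.png'); crop(t,380,180,470,225,8,'pics/c20.png')
crop(cv2.imread('pics/s19.png'),240,150,330,245,6,'pics/c21.png')
E
```

```text
unit front top edge [[0.6783, -0.0325, 0.13], [0.6744, -0.2877, 0.13]]
drawer front top, back edge [[0.6756, -0.0363, 0.104], [0.6712, -0.2885, 0.104]]
front edge [[0.6661, -0.036, 0.104], [0.6616, -0.2879, 0.104]]
handle [[0.6191, -0.0988, 0.093], [0.6157, -0.223, 0.093]]
```

View pics/c20.png

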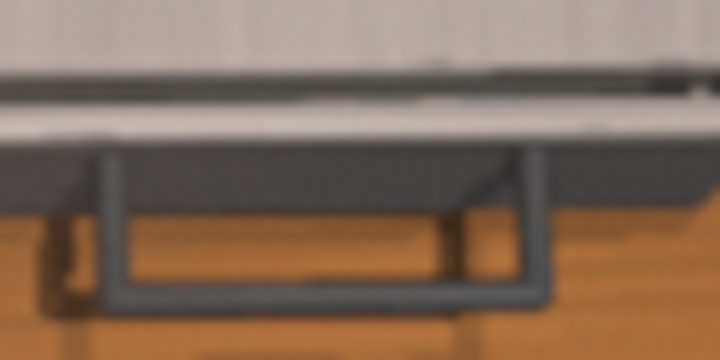

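View pics/c21.png

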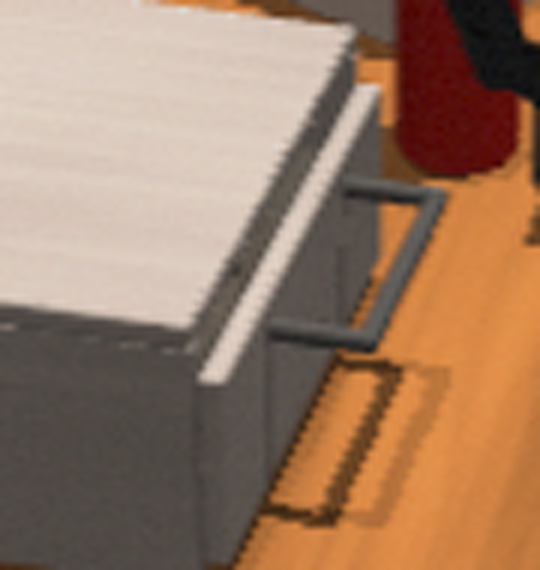

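```bash
python3 -c "
from rig import *
close_job()"
```

```text
the job is handed in; nothing more can be done
```

I finished the task and handed the job in after about 69 s on the robot's clock. The hand-in reports no verdict.

**What I did:** I pulled the drawer out about 178 mm by its handle. The one large and two small stacks left in it went into the returns carton. All four middle-size stacks went from the counter into the drawer in two rows of two, gripped at 30 N. I then pushed the drawer shut.

**Last checks:**
- **Stacks:** all four middle-size stacks stood upright in the drawer before it was shut, each matching its predicted outline. The three strays stand upright in the carton.
- **Drawer:** it stopped hard when pushed (18 N with no further movement). The last pictures put the back of the drawer front within about 3 mm of the unit's front plane.
- **Robot:** the gripper is open and clear of everything, about 0.3 m above the counter.
- **Other things:** the bystanders, the black and purple look-alikes and the other stacks on the counter showed no visible movement.

**Disagreement:** one small stack on the counter (small1) shifted about 30 mm while the arm was working at the drawer and carton. This looks like the knock the task warned of, and it is within the 100 mm limit. No grip slackening showed, and no other check failed.

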